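# Pack up the plant-label kit: markers, label pack, scraper and click-shut lid

## Robot

A 6-joint arm with a two-finger parallel gripper is mounted at the origin on the work surface; the furniture and walls round the work are solid. World frame = base frame: x ahead of the robot, y to its left, z up, the work surface at z = 0. Lengths are in mm, angles in degrees, forces in N, time in s.
With the tool pointing down it reaches from about 300 to 750 mm from the base axis. Payload 8.5 kg.
Tool frame: the origin (TCP) lies at the very end of the fingers, on their centre line; the grasp point (between the pads) lies grip_point_offset behind it (grip_point_offset is the distance from the TCP to the grasp point, in mm); z points along the fingers, y is the direction in which the jaws open and shut (so a half turn about z gives the same grasp; the last joint's range is limited). The gripper opens to 85 mm and grips with 20 to 120 N. Pads are 22 mm wide; open, the fingers measure 114 mm over their backs; the gripper's body (76 mm by 85 mm) begins 54 mm behind the grasp point. The pads swing forward as they close: fully open they stand 13 mm farther back than shut.
Start: joints at [59.341, 21.807, 74.336, -0, 83.858, -12.336], TCP at [172.898, 522.098, 210.022] pointing down, gripper open.
Joint ranges: [-178.18, 178.18], [-50.72, 133.34], [12.68, 142.11], [-81.47, 261.47], [9.98, 163.14], [-165.26, 165.26]. Speed limits (degrees/s): [136.94, 136.94, 180, 180, 180, 180].

## Interface

Orientations are given as [roll, pitch, yaw] about the fixed x, y, z axes, in that order (R = Rz(yaw) Ry(pitch) Rx(roll)).
In Python, from workcell import state, snapshot, finish_job, regions_of, landmark_of, grip_point_offset gives the robot as it stands.
- The arm moves only by the shell command python3 -m jog 'ROWS' [OPENING] [FORCE]. ROWS is JSON, a list that holds one entry, the list of rows, each a list of 4 numbers: the shift along the world's x, y, z in m, then the turn about the world's z in degrees. In form: [[[x, y, z, spin], ...]]. A call has exactly 5 rows; each row is the pose to reach, as a shift and turn from the pose commanded when the call began; what a row does not reach only later rows make up. A row lasts 1/10 s, in which the tool goes at most 50 mm and 8.59 degrees, less where a joint would pass 70% of its speed; a pose out of reach is approached as far as the arm can. A call with a gripper value outside its range is refused whole. OPENING is the finger opening in m, from 0 to 0.0854, set as the call begins (- or left out, the last holds). The fingers move at their own pace and stop on an object; FORCE is the grip in N (left out, the last holds). Time passes only in rows, so rows that repeat a pose let the fingers close, or fill a call up. It gives the time, the measured TCP pose, the force and the opening at its end, in the units of the state.
- state(): the state, without advancing time (a new reading comes with each control period).
- snapshot(name): name is "side" or "top"; returns a dict with "pixels" (420x560x3 uint8, blue, green, red), "fx", "fy", "cx", "cy" (pixels), "rvec" (rotation vector, rad) and "tvec" (3), from world to camera coordinates, as OpenCV has them. Camera axes: x right, y down, z forward; pixel columns grow to the right and rows downward; lengths in mm; the calibration is good to about 2 mm. A picture is of the moment at which its call begins. There is no depth.
- finish_job(): hands the job in, once; it reports no verdict.
Trained networks look in the newest picture that a camera, given by its name, has taken for a name from the list of things; names that differ only in an ending like _2 or _b are one class to them, and where a whole thing is asked for, a point or a joint stands for the part that bears it (a point fixed in the world has none). Each returns a list of dicts, best first, with "confidence" (0 to 1); they miss things now and then, are a little off and sometimes report something else, mostly with a low value. They report only what shows in the picture. A call takes as long as a camera call.
- regions_of(camera, label): "pixels" (420x560 bool, what is visible of it) and "position" ([row, column] in pixels, amid what is visible of it).
- landmark_of(camera, label): "position" ([row, column] in pixels: a listed point, or the origin of a listed thing).
The state is a dict: "time": time; "q": joint angles; "qvel": joint speeds; "tau": joint torques, N m; "position": TCP position; "tool_rot": TCP orientation; "contact_force": force on the tool from outside, world axes, zero at the start; "ft_torque": the same for the moment, N m; "finger_gap": opening from 0.0 (shut) to 1.0 (fully open).
Only numpy, scipy, OpenCV 4.12 (cv2) and the standard library are available. Lean on these libraries where they do the work, as an engineer would, in place of code of your own. Each camera call takes 0.05 s, during which the arm holds its last target.

## Task

Pack up the label kit. First slide the green lid of the grey marker case back and lay every loose marker that lies on the wooden desk beside the case flat in it, across it, one to a lane; then take the scraper and, with its blade and never with the fingers, tap the pack of labels along its trough into the blue magazine until it meets the stop, and push the blade fully into the slot of the wooden guard, so that the handle meets the guard. Last, slide the lid fully home until its yellow tab clicks down behind the ledge; leave the other things on the desk where they are.

Things in the scene. Friction and masses are not known exactly. Their poses are not given: they have to be found in the camera images.
- case: Grey marker case, fixed to the desk, 347 mm long (x from -235 to 112 mm), 176 mm wide, 40 mm high. Origin: on the desk under the middle of its open compartment, which is 146 x 146 mm inside (x, y from -73 to +73), floor 6 mm, walls 29 mm above the desk. Side rails (top 40 mm high, beyond y = +-74) carry the lid over the compartment and the closed rear body (x < -73), where it parks.
- lane_near (a point): Middle of the floor of the lane nearest the rear body (case x = -42 mm). The three lanes run along the case's y, each 30 mm wide between 8 mm high combs, which reach only 22 mm in from the side walls; the point's axes are the case's.
- lane_mid (a point): Middle of the floor of the middle lane.
- lane_far (a point): Middle of the floor of the lane nearest the ledge (case x = +42 mm).
- lid: Green lid, loose but captive under the rails' lips (1.5 mm play); plate 152 (x) x 159 x 4 mm. Origin: middle of its underside, 30 mm above the desk; axes as the case's. Its x in the case's frame: 0 fully home (against two stops), -150 mm fully back (compartment wholly open), about -75 to -35 at the start. Sliding takes a few N, the last 16 mm up to about 15 N as the tab rides over the ledge.
- lid_rib (a point): Middle of the top of the lid's finger rib, which is 14 mm thick (x), 46 mm long (y) and stands 25 mm above the lid's top face, 45 mm ahead of the lid's middle; top about 59 mm above the desk. Pinch it along the slide (x) to pull or push the lid.
- lid_tab (a joint): Flexible yellow tab (22 mm wide) at the lid's front edge: 0 relaxed, positive bent up (rad); about 0.1 on top of the ledge, about 0 again once it has clicked down behind it (and also 0 before the ramp). The ramped ledge, 30.5 mm high, stands on the case's far end at case x = 80 to 97 mm.
- guard: Wooden blade guard block, fixed to the desk, 84 (x) x 86 (y) x 28 mm. Origin: on the desk below the middle of the slot's mouth; the slot runs along its +x, 78 mm deep, 56 mm wide, from 3 to 12 mm above the desk. Flared cheeks 16 mm high reach 18 mm in front of the mouth.
- scraper: Label scraper lying flat on the desk: steel blade 50 mm wide, 3 mm thick (6 to 9 mm above its underside), reaching 73 mm along +x; straight wooden handle 24 mm wide, 20 mm high, reaching 101 mm along -x. Origin: on the underside at the front of the handle, where the blade leaves it. In the guard, its origin and axes meet the guard's.
- scraper_grip (a point): Middle of the handle's height, 45 mm behind the scraper's origin; grip here across the handle (scraper's y).
- red_marker_0: Red felt-tip marker lying on the desk, 15 x 134 mm and 14 mm thick, square enough that it does not roll; it may be absent. Origin: middle of its length, on the underside; its long axis is its y. Grip it across (x).
- black_marker: White, black-capped felt-tip marker lying on the desk, 15 x 134 mm and 14 mm thick, square enough that it does not roll; it may be absent. Origin: middle of its length, on the underside; its long axis is its y. Grip it across (x).
- red_marker_1: Red felt-tip marker lying on the desk, 15 x 134 mm and 14 mm thick, square enough that it does not roll; it may be absent. Origin: middle of its length, on the underside; its long axis is its y. Grip it across (x).
- magazine: Blue label magazine, fixed to the desk, 130 mm long (x from -55 to 75 mm), 66 mm wide, 54 mm high. Origin: on the desk below the mouth of its hood. A trough, floor 26 mm high, with 6 mm high side walls, 48 mm apart, leads along +x from x = -55 under the hood (x > 0), where a hidden stop ends the pack's travel.
- label_pack: Banded pack of white plant labels lying in the magazine's trough, 70 (x) x 44 x 22 mm, 120 g, loose; its top is 48 mm above the desk. Origin: middle of its underside; axes as the magazine's. At the start its rear face stands 35 to 45 mm outside the hood; at the stop about 10 mm is still outside (pack x = 25 mm in the magazine's frame). Pushing takes about 1 N.
- mug_of_pens: White mug full of pens, 104 x 109 x 137 mm, loose bystander; origin centre of its underside. Its pens stay in it.
- tin: Green-lidded round tin, 59 mm across, 34 mm high, loose bystander; origin centre of its underside.

How it is judged (in metres and radians):
On the way, in this order (a step that is already met when the one before it is completed fails the run):
1. every marker present lies in the compartment (x of red_marker_0 in the frame of case between -0.073 and 0.073 m and y of red_marker_0 in the frame of case between -0.03 and 0.03 m and z of each of red_marker_0, black_marker, red_marker_1 in the frame of case below 0.028 m and x of black_marker in the frame of case between -0.073 and 0.073 m and y of black_marker in the frame of case between -0.03 and 0.03 m and x of red_marker_1 in the frame of case between -0.073 and 0.073 m and y of red_marker_1 in the frame of case between -0.03 and 0.03 m), for 0.2 s.
2. the scraper pushes the pack of labels up to its stop (contact force between scraper and label_pack above 0.2 N and x of label_pack in the frame of magazine above 0.0215 m), for 0.02 s.
3. the lid is home and its tab has clicked down behind the ledge (x of lid in the frame of case above -0.0035 m and value of joint lid_tab below 0.03 rad), for 0.2 s.
At the end, for the whole second after the job is handed in: All markers present lie in the case under the lid; the lid is within 3.5 mm of home, its tab relaxed behind the ledge; the label pack is within 3.5 mm of its stop; the scraper lies flat, blade in the guard, handle within 6 mm of it, in line within 0.1 rad; all at rest (all of step 1 and all of step 3 and x of scraper in the frame of guard between -0.006 and 0.004 m and y of scraper in the frame of guard between -0.008 and 0.008 m and angle between the x axis of scraper and the x axis of guard, either way round below 0.1 rad and angle between scraper's own z axis and vertical below 0.1 rad and x of label_pack in the frame of magazine above 0.0215 m and z of label_pack in the frame of magazine below 0.03 m and linear speed of each of red_marker_0, black_marker, red_marker_1, lid, scraper, label_pack below 0.02 m/s); the robot touches nothing.
It fails at once if the fingers touch the pack of labels (contact force between the fingers and label_pack above 1 N).
It fails at once if the mug of pens is pushed more than 4 cm from its place (distance of mug_of_pens from where it was at the start of the episode above 0.04 m).
It fails at once if the tin is pushed more than 4 cm from its place (distance of tin from where it was at the start of the episode above 0.04 m).
Of red_marker_0, black_marker, red_marker_1 only 2 to 3 are there at a start; the rules pass over those that are not, and their reading is None.
At some moment in a run one of red_marker_0, black_marker, red_marker_1 may be knocked a few centimetres aside while the robot is not near it.
Once in a run the grip may slacken for a moment while it holds something.
It also fails if it takes over 208 s, if anything falls off the work surface, if the arm or the gripper's body presses on something with over 40 N, if the wrist force passes 120 N, or if a joint passes its speed limit or range.

## Working session

There is one attempt and no reset: what is moved stays moved. The work goes in short steps, Python scripts to look and compute and a shell command to move; the robot and the scene stay as the last step left them, time stands still between calls to the robot, and variables do not carry over. Pictures are saved under pics/ and viewed, and the job is handed in when it is done.

```bash
ls -la; mkdir -p pics; cat > h.py <<'E'
import numpy as np, cv2
from workcell import state, snapshot, finish_job, regions_of, landmark_of, grip_point_offset
def cam(s):
    K=np.array([[s['fx'],0,s['cx']],[0,s['fy'],s['cy']],[0,0,1.]])
    R=cv2.Rodrigues(np.array(s['rvec'],float))[0]; t=np.array(s['tvec'],float).reshape(3)
    return K,R,t
def ray(s,rc):
    K,R,t=cam(s); d=R.T@np.linalg.solve(K,[rc[1],rc[0],1.]); return -R.T@t,d
def atz(s,rc,z):
    c,d=ray(s,rc); return c+d*(z-c[2])/d[2]
def tri(s1,p1,s2,p2):
    c1,d1=ray(s1,p1);c2,d2=ray(s2,p2);d1/=np.linalg.norm(d1);d2/=np.linalg.norm(d2)
    a=np.linalg.lstsq(np.c_[d1,-d2],c2-c1,rcond=None)[0]
    A=c1+a[0]*d1;B=c2+a[1]*d2
    return (A+B)/2,np.linalg.norm(A-B)
def proj(s,P):
    K,R,t=cam(s); return cv2.projectPoints(np.atleast_2d(np.array(P,float)),np.array(s['rvec'],float),t,K,None)[0][:,0,::-1]
E
python3 - <<'E'
from h import *
st=state(); print(st, grip_point_offset)
for n in('top','side'):
    s=snapshot(n); cv2.imwrite(f'pics/{n}0.png',np.asarray(s['pixels']))
    K,R,t=cam(s); print(n,-R.T@t,s['fx'])
E
```

```text
total 12
drwxr-xr-x  3 agent agent 4096 Dec  6 23:15 .
drwxr-xr-x 23 root  root  4096 Dec  6 23:15 ..
drwxr-xr-x  2 agent agent 4096 Dec  6 23:15 pics
{'time': 0.0, 'q': array([ 5.93416682e+01,  2.18422029e+01,  7.43888500e+01, -2.13925758e-03,
        8.38577317e+01, -1.23369047e+01]), 'qvel': array([-0.02007428,  0.00086995,  0.13929521, -0.00258858, -0.13861857,
       -0.0539143 ]), 'tau': array([ 1.21510529e-03, -4.48459196e+01, -2.31285095e+01, -1.02302731e-04,
        4.68106678e-03, -4.89585545e-06]), 'position': array([172.7303194 , 521.80269035, 209.37633056]), 'tool_rot': array([-1.79912811e+02, -1.68921798e-02,  1.61678791e+02]), 'contact_force': array([-0.26875836,  0.52865281,  0.19011214]), 'ft_torque': array([ 0.04842808,  0.0222391 , -0.00933763]), 'finger_gap': 1.0032329122046526} 18.700000000000003
top [ 420.94545502   41.84015941 1059.77358317] 391.508340135136
side [558.14881317 885.76606209 645.4501362 ] 510.8529948264986
```

View pics/top0.png

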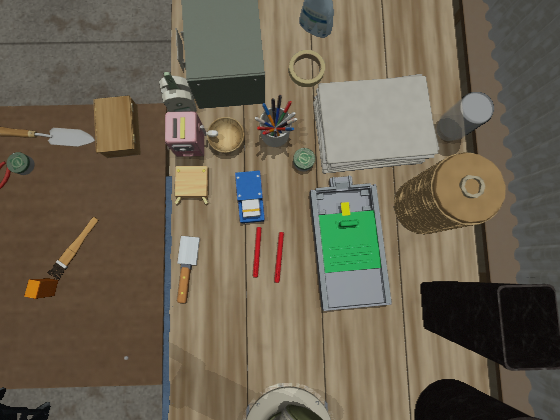

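View pics/side0.png

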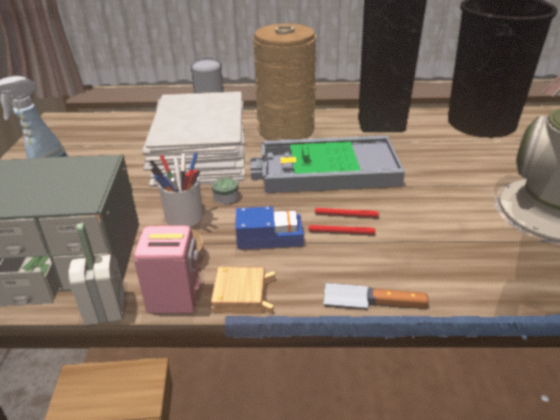

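```bash
python3 - <<'E'
from h import *
S={n:snapshot(n) for n in('top','side')}
import pickle; pickle.dump(S,open('S0.pkl','wb'))
for l in ['case','lane_near','lane_mid','lane_far','lid','lid_rib','lid_tab','guard','scraper','scraper_grip','red_marker_0','black_marker','red_marker_1','magazine','label_pack','mug_of_pens','tin']:
    P={}
    for n in S:
        try: L=landmark_of(n,l)
        except Exception as e: L=[]; print(l,n,e)
        P[n]=L
        print(l,n,[(np.round(a['position'],1).tolist(),round(a['confidence'],2)) for a in L[:3]])
    if P['top'] and P['side']:
        p,e=tri(S['top'],P['top'][0]['position'],S['side'],P['side'][0]['position']); print('   ->',p.round(1),round(e,1))
E
```

```text
case top [([217.2, 344.3], 0.74), ([199.9, 250.2], 0.16)]
case side [([169.0, 298.9], 0.94), ([225.8, 280.3], 0.61)]
   -> [ 541.5 -167.6    7.8] 7.6
lane_near top [([161.3, 301.1], 0.73), ([131.7, 276.0], 0.28)]
lane_near side []
lane_mid top [([218.3, 343.7], 0.96)]
lane_mid side [([168.3, 299.0], 0.86)]
   -> [ 539.8 -165.4   10.8] 4.5
lane_far top [([201.9, 338.9], 0.73)]
lane_far side [([169.5, 278.0], 0.58), ([197.4, 225.7], 0.58)]
   -> [ 587.1 -154.3   14.3] 1.0
lid top [([237.0, 347.2], 0.77)]
lid side []
lid_rib top [([223.4, 346.6], 0.95)]
lid_rib side [([148.2, 308.8], 0.87)]
   -> [ 518.5 -160.7   68. ] 7.2
lid_tab top it knows: black_marker, case, guard, label_pack, lane_far, lane_mid, lane_near, lid, lid_rib, magazine, mug_of_pens, red_marker, scraper, scraper_grip, tin
lid_tab top []
lid_tab side it knows: black_marker, case, guard, label_pack, lane_far, lane_mid, lane_near, lid, lid_rib, magazine, mug_of_pens, red_marker, scraper, scraper_grip, tin
lid_tab side []
guard top []
guard side [([298.4, 263.3], 0.87), ([159.9, 323.6], 0.36)]
scraper top [([265.1, 186.8], 0
[... 412 characters left out ...]
ack_marker top []
black_marker side []
red_marker_1 top [([254.8, 278.4], 0.8), ([253.2, 253.5], 0.72), ([161.9, 302.5], 0.3)]
red_marker_1 side [([230.2, 340.4], 0.68), ([218.0, 347.7], 0.67)]
   -> [450.3  11.8 -40.1] 1.9
magazine top [([202.4, 248.2], 0.64), ([160.8, 306.3], 0.62)]
magazine side [([239.2, 270.9], 0.81)]
   -> [595.6  91.9   0.9] 5.8
label_pack top [([207.4, 247.5], 0.53)]
label_pack side [([224.5, 276.5], 0.81), ([145.0, 307.9], 0.17)]
   -> [580.   92.   37.1] 12.9
mug_of_pens top [([133.3, 273.8], 0.74)]
mug_of_pens side [([217.7, 182.8], 0.97)]
   -> [787.8  17.4   1.6] 0.2
tin top [([160.9, 301.2], 0.87)]
tin side [([194.5, 225.3], 0.86)]
   -> [703.9 -56.1  10.4] 0.1
```

```bash
python3 - <<'E'
from h import *; import pickle
S=pickle.load(open('S0.pkl','rb'))
def crop(n,r0,r1,c0,c1,k,f):
    im=np.asarray(S[n]['pixels'])[r0:r1,c0:c1]; im=cv2.resize(im,None,fx=k,fy=k,interpolation=cv2.INTER_CUBIC)
    for r in range((r0+9)//10*10,r1,10): cv2.putText(im,str(r),(0,int((r-r0+.5)*k)+4),0,.35,(0,255,255),1); cv2.line(im,(24,int((r-r0+.5)*k)),(30,int((r-r0+.5)*k)),(0,255,255),1)
    for c in range((c0+9)//10*10,c1,10): cv2.putText(im,str(c),(int((c-c0+.5)*k)-10,10),0,.35,(0,255,255),1);cv2.line(im,(int((c-c0+.5)*k),12),(int((c-c0+.5)*k),18),(0,255,255),1)
    cv2.imwrite(f,im)
crop('top',165,320,300,400,3.8,'pics/zt_case.png')
crop('top',155,305,165,295,4,'pics/zt_left.png')
crop('side',110,200,240,410,4.6,'pics/zs_case.png')
crop('side',195,320,200,435,3.4,'pics/zs_left.png')
E
```

```text
(no output)
```

View pics/zt_case.png

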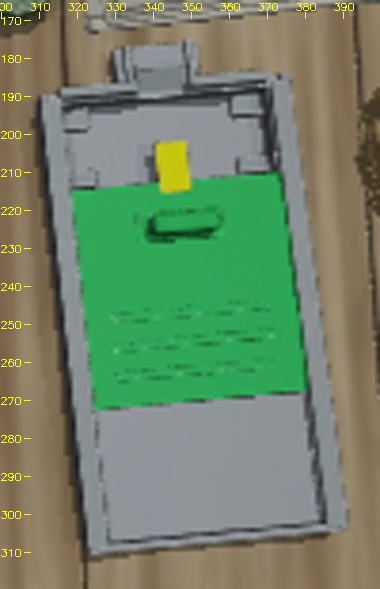

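View pics/zt_left.png

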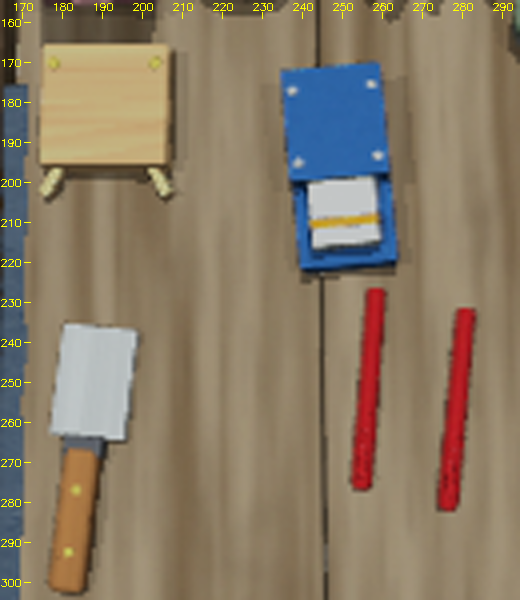

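View pics/zs_case.png

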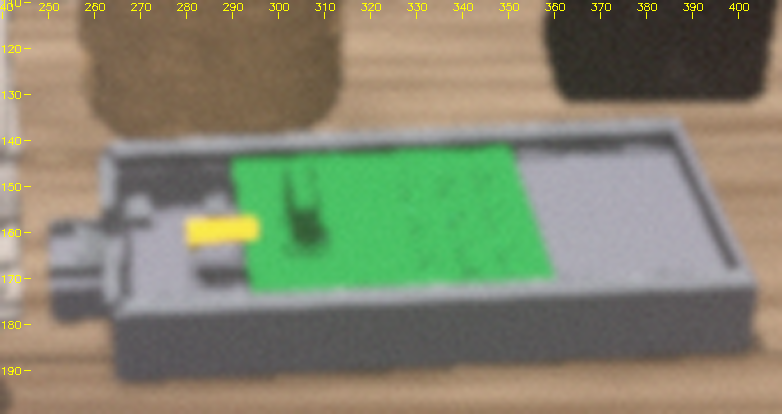

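View pics/zs_left.png

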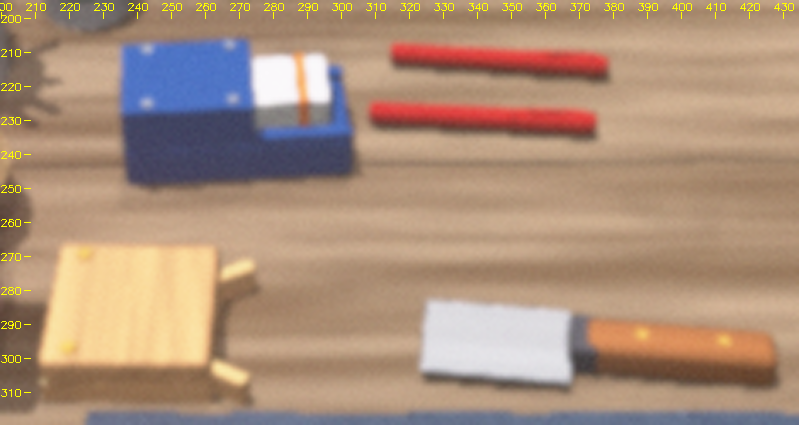

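```bash
cat > fit.py <<'E'
from h import *
from scipy.optimize import least_squares
def fit(S,obs,x0,bias=False):
    # obs list (cam,local xyz,(r,c)); pose x,y,yaw deg
    def w(p,L):
        c,s=np.cos(np.radians(p[2])),np.sin(np.radians(p[2]))
        return [p[0]+c*L[0]-s*L[1],p[1]+s*L[0]+c*L[1],L[2]+(p[3] if len(p)>3 else 0)]
    f=lambda p:np.concatenate([proj(S[c],w(p,L))[0]-np.array(o) for c,L,o in obs])
    r=least_squares(f,x0,loss='soft_l1',f_scale=1.)
    return r.x, f(r.x).reshape(-1,2)
E
python3 - <<'E'
from fit import *; import pickle
S=pickle.load(open('S0.pkl','rb'))
T='top';D='side'
O={}
O['case']=([(T,(-235,88,40),(309.5,323.5)),(T,(-235,-88,40),(304.5,390)),(T,(80,88,40),(189.5,311)),(T,(80,-88,40),(184.5,376)),
 (D,(-235,88,40),(172.5,403)),(D,(-235,-88,40),(136,387)),(D,(80,88,40),(176.5,265))],[540,-167,5])
O['scraper']=([(T,(73,25,9),(235.5,181)),(T,(73,-25,9),(237,198.5)),(T,(0,25,9),(263,177.5)),(T,(0,-25,9),(264.5,195)),(T,(-101,0,16),(302.3,181)),
 (D,(73,25,9),(304.5,324)),(D,(73,-25,9),(283,325.5)),(D,(0,-25,9),(287,367)),(D,(0,25,9),(307.5,367.5))],[427,258,-5])
O['guard']=([(T,(84,43,28),(165.5,175)),(T,(84,-43,28),(165.5,207)),(T,(0,43,28),(195.5,174.5)),(T,(0,-43,28),(195.5,206)),
 (D,(84,-43,28),(267,218)),(D,(0,-43,28),(267,262.5)),(D,(84,43,28),(301.5,211)),(D,(0,43,28),(301.5,261))],[600,260,0])
O['magazine']=([(T,(75,33,54),(172,234.5)),(T,(75,-33,54),(169.5,259)),(T,(0,33,54),(199.5,237.5)),(T,(0,-33,54),(197,261)),(T,(-55,33,32),(222,240)),(T,(-55,-33,32),(220,263.5)),
 (D,(75,-33,54),(208,236)),(D,(0,-33,54),(206,272.5)),(D,(75,33,54),(228,236)),(D,(0,33,54),(226,273))],[595,92,5])
O['pack']=([(T,(-35,22,48),(217,243)),(T,(-35,-22,48),(215,259.5)),(D,(-35,22,48),(224.5,297)),(D,(-35,-22,48),(211,295.5))],[595,92,5])
O['lid']=([(T,(76,79.5,34),(214.5,318.5)),(T,(76,-79.5,34),(210,373.5)),(T,(-76,79.5,34),(272,324.5)),(T,(-76,-79.5,34),(267.5,380)),(D,(76,74,34),(172.5,294)),(D,(-76,74,34),(170,360))],[490,-167,5])
O['mA']=([(T,(0,67,14),(227,258)),(T,(0,-67,14),(277,254)),(D,(0,67,12),(227.5,309)),(D,(0,-67,12),(231.5,374.5))],[450,70,-95])
O['mB']=([(T,(0,67,14),(231.5,281.3)),(T,(0,-67,14),(281.8,276.5)),(D,(0,67,12),(210,315)),(D,(0,-67,12),(214.5,378.5))],[450,20,-95])
for k,(o,x0) in O.items():
    x,r=fit(S,o,x0); print(k,x.round(1),'rms px',np.sqrt((r**2).mean()).round(2)); print('   ',r.round(1).tolist())
E
```

```text
case [ 543.8 -169.     3.2] rms px 0.86
    [[1.0, -1.0], [0.3, 1.0], [-0.5, -0.1], [-0.5, 0.6], [-0.3, 1.0], [-0.3, -0.0], [1.5, -1.8]]
scraper [429.2 258.8  -6.4] rms px 0.54
    [[0.4, -1.0], [0.5, 0.1], [0.3, -0.9], [0.5, 0.4], [1.0, -0.2], [-0.5, -0.5], [0.3, -0.5], [-0.7, -0.2], [-0.1, -0.3]]
guard [ 6.085e+02  2.450e+02 -6.000e-01] rms px 0.53
    [[0.1, -0.2], [-0.2, -0.2], [0.8, -0.4], [0.5, 0.4], [-0.5, -1.2], [-0.4, 1.0], [0.0, -0.6], [0.2, -0.1]]
magazine [592.8  85.6   3.9] rms px 0.75
    [[0.1, 0.3], [0.4, 0.8], [0.7, -0.5], [0.9, 1.3], [0.0, -0.7], [-0.2, 0.8], [0.2, -1.2], [0.4, -0.2], [0.5, -1.8], [0.5, 0.9]]
pack [583.   85.1   3.9] rms px 0.28
    [[0.1, -0.3], [0.6, 0.1], [-0.2, -0.1], [-0.0, -0.4]]
lid [ 479.7 -177.7    3.4] rms px 1.99
    [[0.0, -0.4], [-0.3, 4.2], [0.5, -0.6], [-0.1, 4.7], [2.0, -0.5], [1.7, 0.3]]
mA [457.1  73.7 -95.9] rms px 0.6
    [[-0.2, -0.3], [0.4, -0.6], [-0.4, -1.0], [-0.8, 0.7]]
mB [442.2  13.8 -97.3] rms px 0.72
    [[0.4, -0.5], [0.8, -0.8], [-0.8, -0.8], [-1.1, -0.2]]
```

```bash
cat > geo.py <<'E'
import numpy as np
P=dict(case=(543.8,-169.0,3.2),guard=(608.5,245.0,-0.6),mag=(592.8,85.6,3.9),scr=(429.2,258.8,-6.4))
def w(n,x,y):
    X,Y,a=P[n];a=np.radians(a);return np.round([X+x*np.cos(a)-y*np.sin(a),Y+x*np.sin(a)+y*np.cos(a)],1)
def l(n,x,y):
    X,Y,a=P[n];a=np.radians(a);dx,dy=x-X,y-Y;return np.round([dx*np.cos(a)+dy*np.sin(a),-dx*np.sin(a)+dy*np.cos(a)],1)
E
python3 - <<'E'
from h import *; from geo import *; import pickle
S=pickle.load(open('S0.pkl','rb'))
for rc in ((223.4,346.6),(222.5,348)):
    p=atz(S['top'],rc,59);print('rib top',p,l('case',*p[:2]))
p=atz(S['side'],(148.2,308.8),59);print('rib side',p,l('case',*p[:2]))
# tab etc: lid front edge mid and rear edge
for rc in ((214.5,318.5),(210,373.5),(272,324.5),(267.5,380)):
    p=atz(S['top'],rc,34);print(l('case',*p[:2]))
for rc in ((172.5,294),(170,360)):
    p=atz(S['side'],rc,34);print('s',l('case',*p[:2]))
print(w('case',-19,0),l('mag',583,85.1))
print(proj(S['top'],[172.9,522,210]),proj(S['side'],[172.9,522,210]))
E
```

```text
rib top [ 523.06440465 -163.01868323   59.        ] [-20.4   7.1]
rib top [ 525.31256491 -166.7500143    59.        ] [-18.3   3.3]
rib side [ 514.32007074 -175.85400219   59.        ] [-29.8  -5.2]
[11.2 73.7]
[ 11.9 -73.3]
[-139.5   72.5]
[-139.5  -72.7]
s [ 9.6 60.5]
s [-141.3   61.2]
[ 524.8 -170.1] [-9.8  0.2]
[[393.80411891  35.0022296 ]] [[340.19843449 658.56666976]]
```

```bash
python3 -m jog '[[[0.020,-0.040,0,-5],[0.040,-0.085,0,-10],[0.060,-0.130,0,-18],[0.080,-0.175,0,-26],[0.100,-0.220,0,-34]]]' 0.045 40 && python3 -m jog '[[[0.020,-0.045,0,-7],[0.045,-0.090,0,-14],[0.070,-0.135,0,-21],[0.095,-0.180,0,-28],[0.120,-0.225,0,-34.5]]]' && python3 -m jog '[[[0.030,-0.045,0,0],[0.060,-0.090,0,0],[0.090,-0.135,-0.020,0],[0.115,-0.180,-0.050,0],[0.132,-0.227,-0.080,0]]]'
```

```text
time: 2.3
position: [273.2, 300.4, 210.2]
tool_rot: [180.0, 0.0, 127.4]
contact_force: [1.0, 0.6, 0.7]
finger_gap: 0.525
time: 2.8
position: [390.6, 80.2, 210.4]
tool_rot: [179.9, 0.0, 92.9]
contact_force: [-0.2, 0.6, 0.6]
finger_gap: 0.526
time: 3.3
position: [512.2, -120.7, 145.9]
tool_rot: [179.9, 0.0, 93.2]
contact_force: [0.1, 0.2, -0.3]
finger_gap: 0.529
```

```bash
python3 -m jog '[[[0,0,0,0],[0,0,-0.020,0],[0,0,-0.040,0],[0,0,-0.050,0],[0,0,-0.050,0]]]' && python3 - <<'E'
from h import *
print(state()['position'])
for n in('top','side'):
    s=snapshot(n); im=np.asarray(s['pixels']); r=slice(100,320) if n=='top' else slice(60,210); c=slice(280,410) if n=='top' else slice(230,420)
    cv2.imwrite(f'pics/{n}1.png',cv2.resize(im[r,c],None,fx=2.5 if n=='top' else 4,fy=2.5 if n=='top' else 4,interpolation=cv2.INTER_CUBIC))
E
```

```text
time: 3.8
position: [510.5, -118.1, 95.7]
tool_rot: [-179.9, -0.1, 93.2]
contact_force: [-0.8, 0.1, 1.2]
finger_gap: 0.527
[ 510.46482004 -118.13389412   95.72658222]
```

View pics/side1.png

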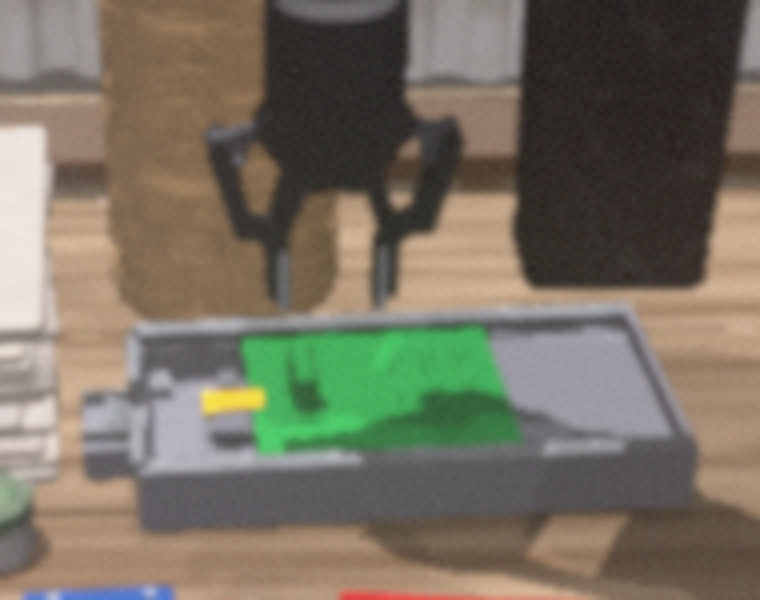

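View pics/top1.png

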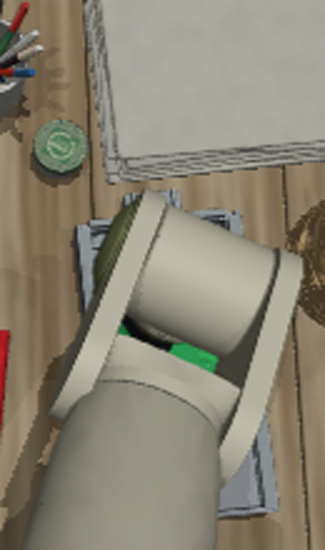

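```bash
python3 -m jog '[[[0.007,-0.026,0,0],[0.0145,-0.052,0,0],[0.0145,-0.052,-0.015,0],[0.0145,-0.052,-0.025,0],[0.0145,-0.052,-0.025,0]]]' && python3 - <<'E'
from h import *
print(state()['position'])
s=snapshot('side'); im=np.asarray(s['pixels'])
cv2.imwrite(f'pics/side2.png',cv2.resize(im[60:210,230:420],None,fx=4,fy=4,interpolation=cv2.INTER_CUBIC))
E
```

```text
time: 4.4
position: [524.9, -170.1, 70.8]
tool_rot: [-179.9, -0.1, 93.2]
contact_force: [0.1, 0.3, 1.0]
finger_gap: 0.533
[ 524.92909111 -170.0890564    70.80726131]
```

View pics/side2.png

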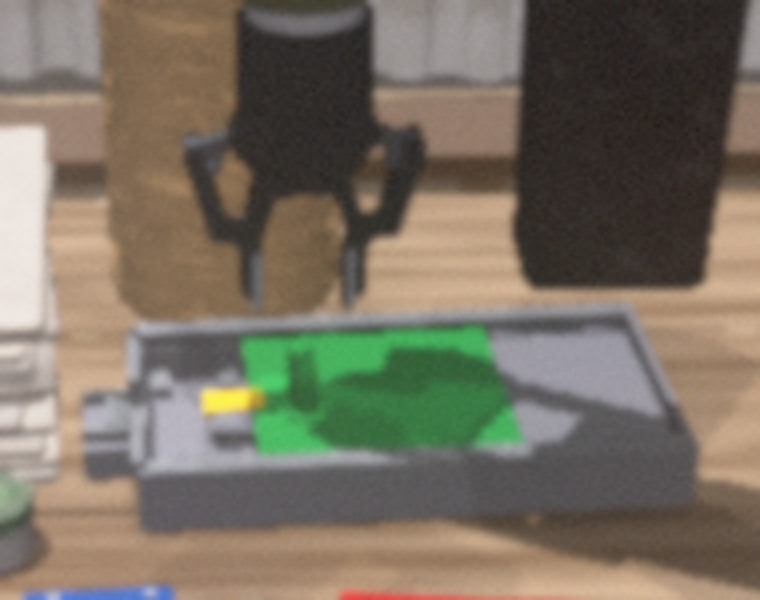

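```bash
python3 -m jog '[[[0,0,-0.012,0],[0,0,-0.024,0],[0,0,-0.030,0],[0,0,-0.030,0],[0,0,-0.030,0]]]' && python3 -m jog '[[[0,0,0,0],[0,0,0,0],[0,0,0,0],[0,0,0,0],[0,0,0,0]]]' 0.0 50
```

```text
time: 4.95
position: [525.6, -170.7, 41.4]
tool_rot: [-180.0, -0.0, 93.2]
contact_force: [-0.2, 0.1, -0.9]
finger_gap: 0.525
time: 5.45
position: [525.5, -170.7, 41.5]
tool_rot: [180.0, 0.0, 93.2]
contact_force: [-0.4, -0.4, 0.7]
finger_gap: 0.002
```

```bash
python3 - <<'E'
from h import *
s=snapshot('side'); im=np.asarray(s['pixels'])
cv2.imwrite(f'pics/side3.png',cv2.resize(im[60:210,230:420],None,fx=4,fy=4,interpolation=cv2.INTER_CUBIC))
E
```

```text
(no output)
```

View pics/side3.png

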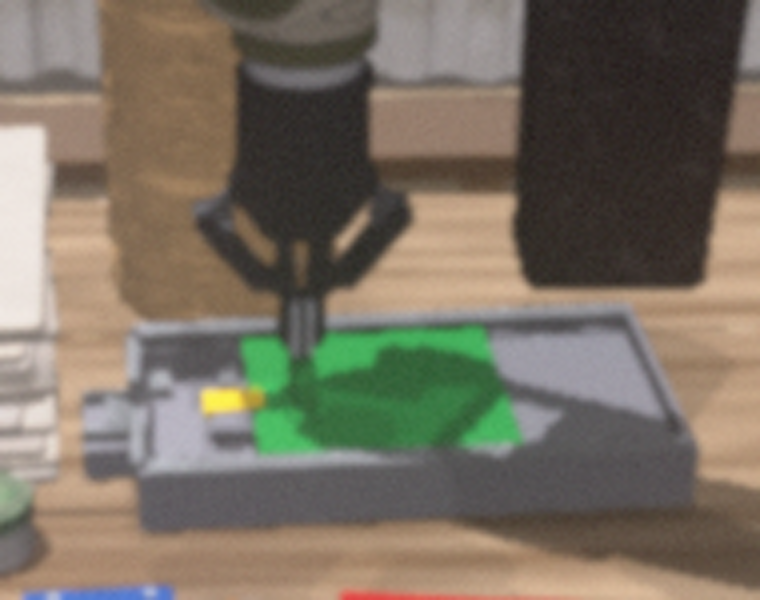

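```bash
python3 - <<'E'
from h import *; from geo import *; import pickle
S=pickle.load(open('S0.pkl','rb'))
for n in('side','top'):
  s=S[n]
  print(n,'tcp',proj(s,[525.5,-170.7,41.5]))
  for z in(59,34):
   for y in(23,-23):
    for dx in (7,-7): print(z,y,dx,proj(s,[*w('case',-19+dx,y),z]).round(1))
K,R,t=cam(S['side']);print(-R.T@t,R)
E
```

```text
side tcp [[155.8152984  304.05993709]]
59 23 7 [[154.4 302.2]]
59 23 -7 [[154.2 308.2]]
59 -23 7 [[144.9 300.7]]
59 -23 -7 [[144.7 306.5]]
34 23 7 [[163.7 302.2]]
34 23 -7 [[163.5 308.1]]
34 -23 7 [[154.  300.6]]
34 -23 -7 [[153.8 306.4]]
top tcp [[223.11901811 348.14683997]]
59 23 7 [[220.7 340.1]]
59 23 -7 [[226.  340.7]]
59 -23 7 [[219.3 357.8]]
59 -23 -7 [[224.7 358.4]]
34 23 7 [[221.7 338.4]]
34 23 -7 [[227. 339.]]
34 -23 7 [[220.4 355.7]]
34 -23 -7 [[225.6 356.3]]
[558.14881317 885.76606209 645.4501362 ] [[-0.99960557 -0.01620651 -0.02293576]
 [ 0.00952836  0.57253214 -0.81982691]
 [ 0.02641799 -0.81972208 -0.5721519 ]]
```

```bash
python3 -m jog '[[[0,0,-0.001,0],[0,0,-0.002,0],[0,0,-0.003,0],[0,0,-0.003,0],[0,0,-0.003,0]]]'; python3 - <<'E'
from h import *
st=state();print(st['position'],st['contact_force'],st['finger_gap'])
s=snapshot('side'); im=np.asarray(s['pixels'])
cv2.imwrite(f'pics/side4.png',cv2.resize(im[110:180,270:350],None,fx=8,fy=8,interpolation=cv2.INTER_CUBIC))
E
```

```text
time: 6.0
position: [525.5, -170.7, 38.4]
tool_rot: [-180.0, -0.0, 93.2]
contact_force: [-0.8, 0.3, -0.3]
finger_gap: -0.001
[ 525.46078985 -170.68381594   38.37932103] [-0.81529702  0.25653168 -0.29068076] -0.0007929503464369446
```

View pics/side4.png

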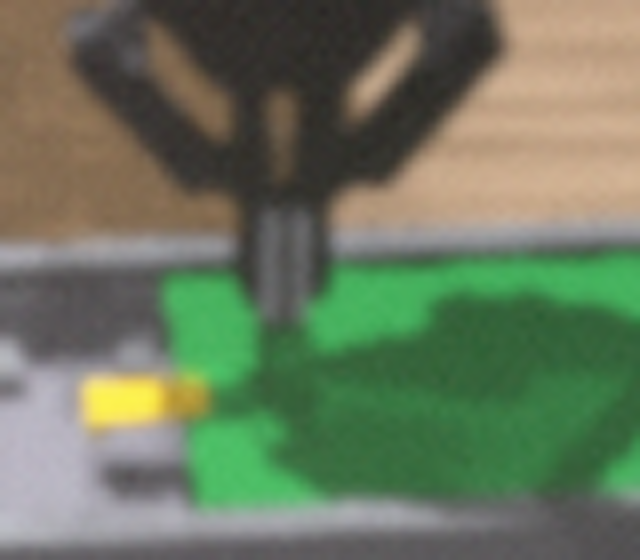

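```bash
python3 -m jog '[[[0,0,-0.001,0],[0,0,-0.002,0],[0,0,-0.002,0],[0,0,-0.002,0],[0,0,-0.002,0]]]'
```

```text
time: 6.55
position: [525.6, -170.7, 37.2]
tool_rot: [180.0, 0.0, 93.2]
contact_force: [-1.9, 1.1, 8.9]
finger_gap: 0.001
```

```bash
python3 -m jog '[[[0,0,0.008,0],[0,0,0.015,0],[0,0,0.015,0],[0,0,0.015,0],[0,0,0.015,0]]]' 0.045 && python3 -m jog '[[[0,0,-0.008,0],[0,0,-0.018,0],[0,0,-0.026,0],[0,0,-0.030,0],[0,0,-0.031,0]]]' && python3 -m jog '[[[0,0,0,0],[0,0,0,0],[0,0,0,0],[0,0,0,0],[0,0,0,0]]]' 0.0 50
```

```text
time: 7.05
position: [525.3, -170.6, 51.2]
tool_rot: [-180.0, -0.0, 93.2]
contact_force: [0.4, -0.2, -1.0]
finger_gap: 0.527
time: 7.55
position: [525.2, -170.5, 19.6]
tool_rot: [-179.9, -0.0, 93.2]
contact_force: [-0.1, -0.5, -0.3]
finger_gap: 0.526
time: 8.05
position: [525.7, -170.8, 20.9]
tool_rot: [180.0, 0.0, 93.2]
contact_force: [-0.4, 0.4, 4.1]
finger_gap: 0.151
```

```bash
python3 -m jog '[[[-0.005,-0.0003,0.001,0],[-0.015,-0.0008,0.001,0],[-0.025,-0.0014,0.001,0],[-0.035,-0.002,0.001,0],[-0.045,-0.0025,0.001,0]]]' && python3 -m jog '[[[-0.010,-0.0006,0,0],[-0.020,-0.0011,0,0],[-0.030,-0.0017,0,0],[-0.036,-0.002,0,0],[-0.039,-0.0022,0,0]]]'
```

```text
time: 8.55
position: [479.3, -173.2, 21.4]
tool_rot: [-180.0, -0.0, 93.2]
contact_force: [-0.1, -0.8, -1.5]
finger_gap: 0.146
time: 9.05
position: [440.9, -175.4, 21.5]
tool_rot: [-180.0, -0.0, 93.2]
contact_force: [0.2, 0.3, -0.9]
finger_gap: 0.15
```

```bash
python3 -m jog '[[[-0.001,0,0,0],[-0.002,0,0,0],[-0.003,0,0,0],[-0.003,0,0,0],[-0.003,0,0,0]]]' && python3 - <<'E'
from h import *
for n in('side','top'):
  s=snapshot(n); im=np.asarray(s['pixels'])
  im=cv2.resize(im[110:200,230:420],None,fx=4,fy=4) if n=='side' else cv2.resize(im[150:320,220:400],None,fx=3,fy=3)
  cv2.imwrite(f'pics/{n}5.png',im)
E
```

```text
time: 9.55
position: [438.6, -175.4, 21.4]
tool_rot: [180.0, 0.0, 93.2]
contact_force: [0.7, 0.1, -0.9]
finger_gap: 0.151
```

View pics/side5.png

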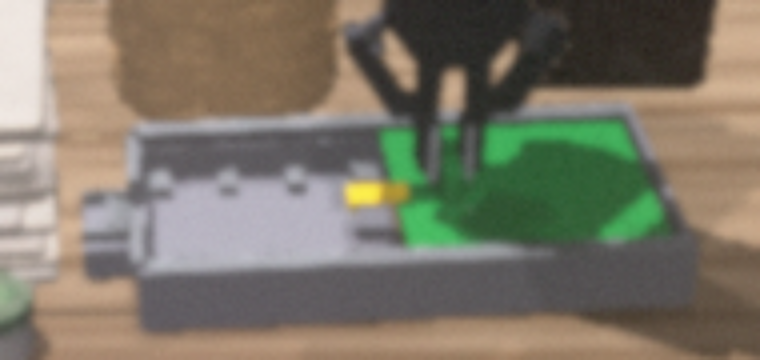

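View pics/top5.png

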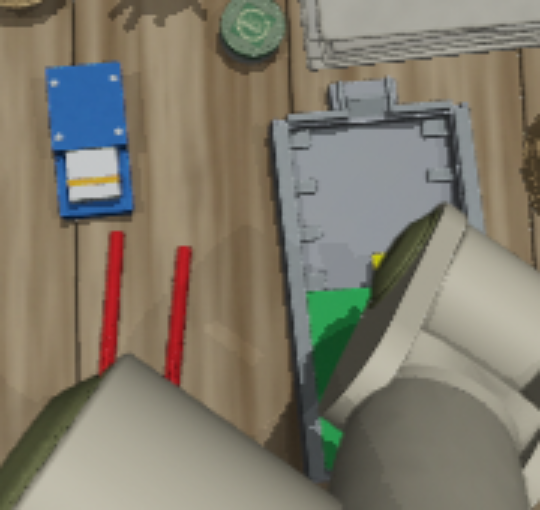

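```bash
python3 -m jog '[[[0,0,0,0],[0,0,0,0],[0,0,0,0],[0,0,0.020,0],[0,0,0.050,0]]]' 0.045 && python3 -m jog '[[[0,0.040,0.020,8],[0,0.080,0.020,16],[0,0.120,0.020,24],[0,0.160,0.020,32],[0,0.189,0.020,40]]]' && python3 -m jog '[[[0.003,0,0,8],[0.003,0,0,16],[0.003,0,0,24],[0.003,0,0,32],[0.003,0,0,39.5]]]'&& python3 - <<'E'
from h import *
st=state();print(st['position'],st['tool_rot'])
s=snapshot('side'); im=np.asarray(s['pixels'])
cv2.imwrite('pics/side6.png',cv2.resize(im[130:280,270:430],None,fx=4,fy=4))
E
```

```text
time: 10.15
position: [437.7, -174.9, 71.0]
tool_rot: [-179.8, -0.1, 93.2]
contact_force: [-0.3, 0.1, 0.4]
finger_gap: 0.528
time: 10.65
position: [438.0, 15.7, 91.6]
tool_rot: [180.0, -0.0, 133.6]
contact_force: [-0.2, 0.4, 0.6]
finger_gap: 0.523
time: 11.15
position: [441.5, 13.7, 91.5]
tool_rot: [-180.0, 0.0, 173.0]
contact_force: [-0.2, -0.3, 0.9]
finger_gap: 0.531
[441.46096802  13.67628164  91.45955411] [-1.79996927e+02  4.85691482e-03  1.73010334e+02]
```

View pics/side6.png

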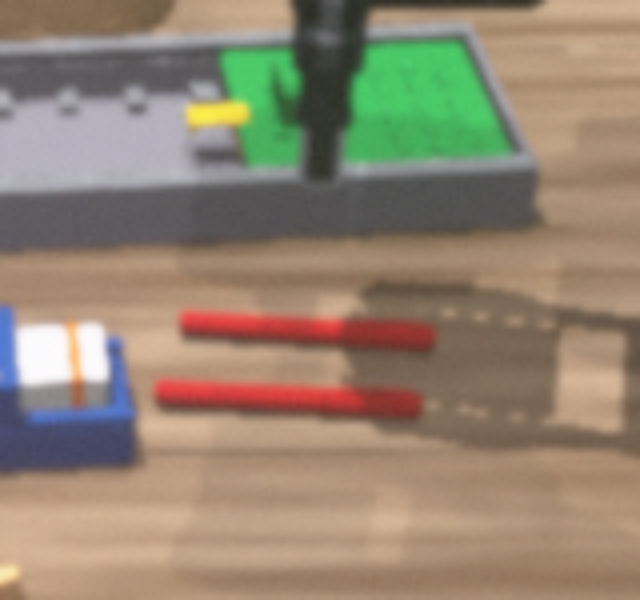

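```bash
python3 -m jog '[[[0.0005,0,-0.030,0],[0.0005,0,-0.060,0],[0.0005,0,-0.085,0],[0.0005,0,-0.095,0],[0.0005,0,-0.098,0]]]' && python3 -m jog '[[[0,0,-0.002,0],[0,0,-0.004,0],[0,0,-0.006,0],[0,0,-0.007,0],[0,0,-0.008,0]]]' && python3 - <<'E'
from h import *
st=state();print(st['position'],st['tool_rot'],st['contact_force'])
s=snapshot('side'); im=np.asarray(s['pixels'])
cv2.imwrite('pics/side7.png',cv2.resize(im[130:280,270:430],None,fx=4,fy=4))
E
```

```text
time: 11.7
position: [441.7, 13.7, -7.1]
tool_rot: [180.0, -0.1, 172.6]
contact_force: [0.4, 0.2, 0.4]
finger_gap: 0.527
time: 12.2
position: [442.1, 13.6, -14.4]
tool_rot: [-180.0, 0.0, 172.7]
contact_force: [0.3, -0.2, 0.1]
finger_gap: 0.523
[442.11068115  13.59527101 -14.40564649] [-1.79996347e+02  2.89764991e-02  1.72673427e+02] [ 0.28986569 -0.22676955  0.11360354]
```

View pics/side7.png

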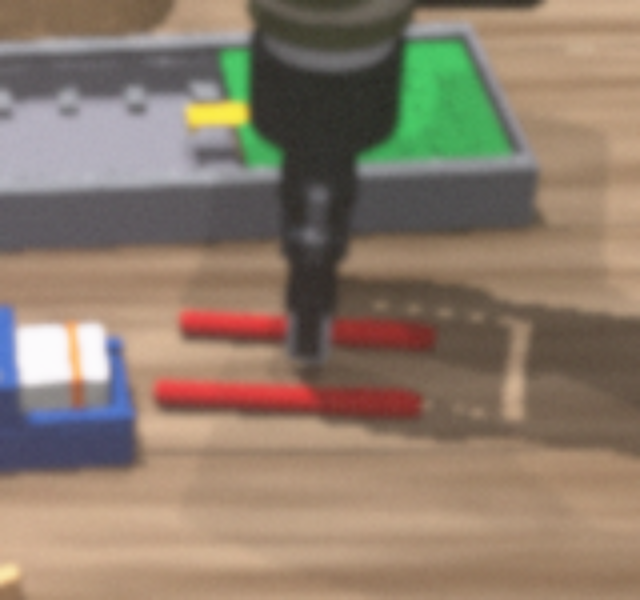

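```bash
python3 -m jog '[[[0,0,0,0],[0,0,0,0],[0,0,0,0],[0,0,0,0],[0,0,0,0]]]' 0.0 50 && python3 -m jog '[[[0,0,0.020,0],[0,0,0.045,0],[0,0,0.070,0],[0,0,0.090,0],[0,0,0.095,0]]]' && python3 - <<'E'
from h import *
st=state();print(st['position'],st['finger_gap'])
s=snapshot('side'); im=np.asarray(s['pixels'])
cv2.imwrite('pics/side8.png',cv2.resize(im[100:280,270:430],None,fx=4,fy=4)[:600])
E
```

```text
time: 12.75
position: [442.0, 13.6, -14.4]
tool_rot: [-180.0, 0.0, 172.7]
contact_force: [-0.7, 0.6, 5.3]
finger_gap: 0.142
time: 13.25
position: [442.8, 13.4, 81.9]
tool_rot: [-180.0, 0.2, 172.7]
contact_force: [0.1, 0.4, 0.0]
finger_gap: 0.14
[442.77446532  13.44830155  81.93718879] 0.14014366004921208
```

View pics/side8.png

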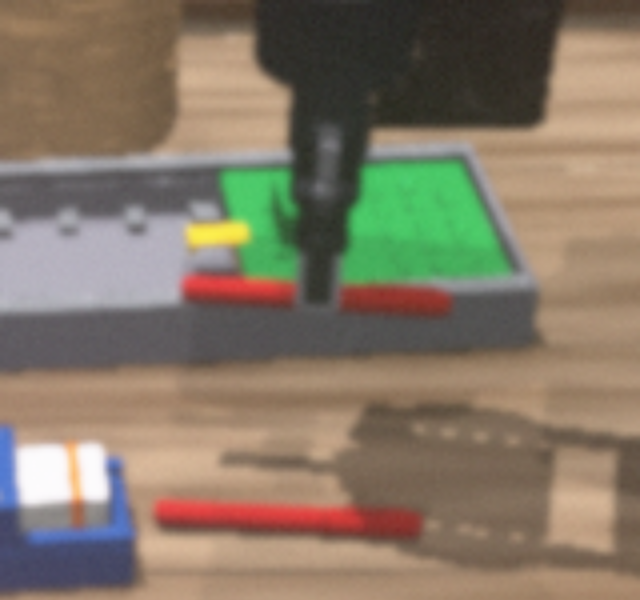

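```bash
python3 -m jog '[[[0.014,-0.018,0,-8],[0.028,-0.036,0,-16],[0.042,-0.054,0,-24],[0.056,-0.072,0,-32],[0.070,-0.090,0,-40]]]' && python3 -m jog '[[[0.014,-0.018,0,-8],[0.028,-0.036,0,-16],[0.042,-0.054,0,-24],[0.056,-0.072,0,-32],[0.071,-0.090,0,-39.5]]]' && python3 -m jog '[[[0,0,0,0],[0,0,0,0],[0,0,-0.015,0],[0,0,-0.028,0],[0,0,-0.030,0]]]' && python3 - <<'E'
from h import *
st=state();print(st['position'],st['finger_gap'])
for n in('side','top'):
  s=snapshot(n); im=np.asarray(s['pixels'])
  im=cv2.resize(im[80:200,230:420],None,fx=4,fy=4) if n=='side' else cv2.resize(im[150:320,220:400],None,fx=3,fy=3)
  cv2.imwrite(f'pics/{n}9.png',im)
E
```

```text
time: 13.8
position: [511.9, -77.0, 78.9]
tool_rot: [-179.9, -0.1, 132.3]
contact_force: [-0.4, -0.7, 0.2]
finger_gap: 0.141
time: 14.3
position: [582.9, -166.9, 78.5]
tool_rot: [-179.9, -0.1, 92.8]
contact_force: [0.8, -0.8, 1.0]
finger_gap: 0.145
time: 14.8
position: [581.6, -165.3, 48.3]
tool_rot: [-179.8, -0.1, 93.3]
contact_force: [-0.3, 0.1, 0.2]
finger_gap: 0.143
[ 581.60880837 -165.26847882   48.34558248] 0.14331146184549715
```

View pics/side9.png

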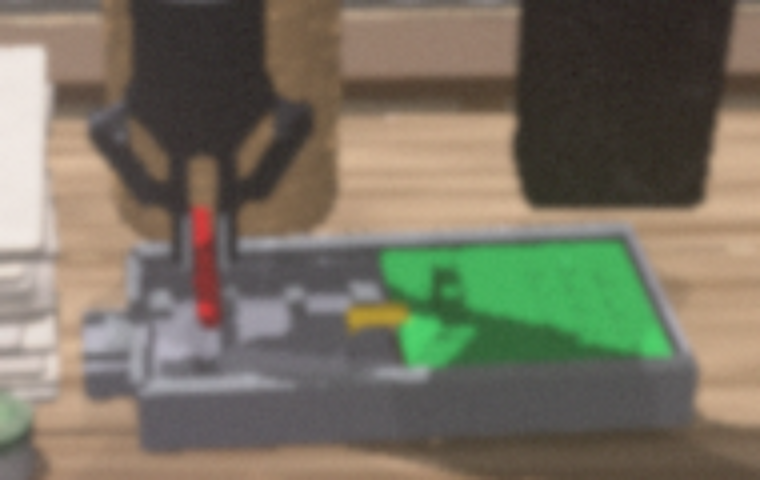

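View pics/top9.png

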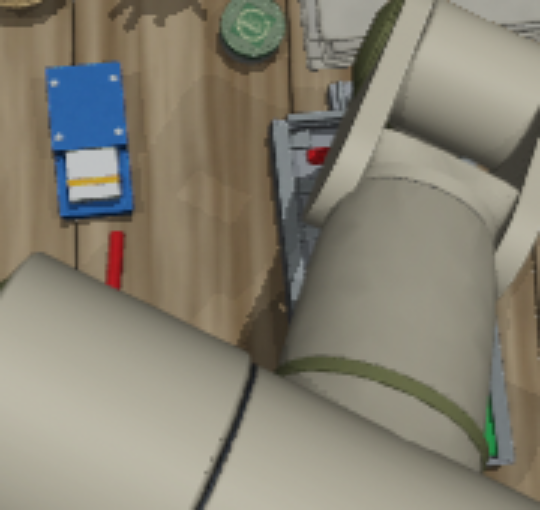

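```bash
python3 - <<'E'
from h import *; from geo import *; import pickle
S=pickle.load(open('S0.pkl','rb'))
p=atz(S['top'],(201.7,322.7),72);print(p,l('case',*p[:2]))
print(l('case',581.6,-165.3))
# side: near end of marker  (80+317/4, 230+208/4) , far end (80+212/4,230+202/4)
for rc in((80+318/4,230+208/4),(80+210/4,230+203/4)):
  p=atz(S['side'],rc,66);print(p,l('case',*p[:2]))
# inside left wall comb positions top: 
for rc in ((150+125/3,220+288/3),(150+113/3,220+290/3)):
  p=atz(S['top'],rc,40);print('corner',l('case',*p[:2]))
E
```

```text
[ 578.86511763 -101.85985368   72.        ] [38.8 65.1]
[37.9  1.6]
[ 576.85999124 -112.38309452   66.        ] [36.2 54.7]
[ 581.06799453 -244.48458867   66.        ] [ 33.  -77.4]
corner [71.8 75.3]
corner [82.4 72.5]
```

```bash
python3 -m jog '[[[0.002,0,-0.012,0],[0.002,0,-0.024,0],[0.002,0,-0.034,0],[0.002,0,-0.042,0],[0.002,0,-0.044,0]]]' && python3 -m jog '[[[0,0,-0.004,0],[0,0,-0.008,0],[0,0,-0.011,0],[0,0,-0.012,0],[0,0,-0.012,0]]]'
```

```text
time: 15.4
position: [584.5, -166.2, 5.1]
tool_rot: [-179.9, -0.1, 93.2]
contact_force: [-0.7, -0.3, -0.6]
finger_gap: 0.14
time: 15.9
position: [585.0, -166.4, -5.6]
tool_rot: [-180.0, -0.0, 93.2]
contact_force: [-1.3, 0.5, -0.7]
finger_gap: 0.144
```

Lower the last bit, then open to 24 mm and look.

```bash
python3 -m jog '[[[0,0,-0.001,0],[0,0,-0.002,0],[0,0,-0.002,0],[0,0,-0.002,0],[0,0,-0.002,0]]]' && python3 -m jog '[[[0,0,0,0],[0,0,0,0],[0,0,0,0],[0,0,0.010,0],[0,0,0.030,0]]]' 0.024 && python3 -m jog '[[[0,0,0.040,0],[0,0,0.080,0],[-0.020,0.040,0.080,8],[-0.040,0.080,0.080,16],[-0.060,0.120,0.080,24]]]' && python3 -m jog '[[[-0.020,0.030,0,8],[-0.040,0.060,0,16],[-0.060,0.090,0,24],[-0.070,0.120,0,32],[-0.070,0.120,0,40]]]' 0.045 && python3 - <<'E'
from h import *
st=state();print(st['position'],st['tool_rot'],st['finger_gap'])
for n in('side','top'):
  s=snapshot(n); im=np.asarray(s['pixels'])
  im=cv2.resize(im[110:260,230:420],None,fx=4,fy=4) if n=='side' else cv2.resize(im[150:320,220:400],None,fx=3,fy=3)
  cv2.imwrite(f'pics/{n}10.png',im)
E
```

```text
time: 16.4
position: [585.0, -166.4, -7.5]
tool_rot: [180.0, 0.0, 93.2]
contact_force: [0.1, 1.3, -0.3]
finger_gap: 0.137
time: 16.9
position: [584.3, -166.0, 22.1]
tool_rot: [-179.9, -0.1, 93.2]
contact_force: [-0.2, -0.8, 1.0]
finger_gap: 0.286
time: 17.4
position: [524.2, -45.3, 103.4]
tool_rot: [179.9, 0.0, 117.5]
contact_force: [0.9, 0.2, 0.1]
finger_gap: 0.28
time: 17.9
position: [453.4, 76.3, 103.3]
tool_rot: [180.0, -0.0, 157.7]
contact_force: [-0.3, -0.2, 0.0]
finger_gap: 0.526
[453.36400849  76.28649406 103.30828548] [ 1.79969534e+02 -5.05950200e-03  1.57692377e+02] 0.5256906325339739
```

View pics/side10.png

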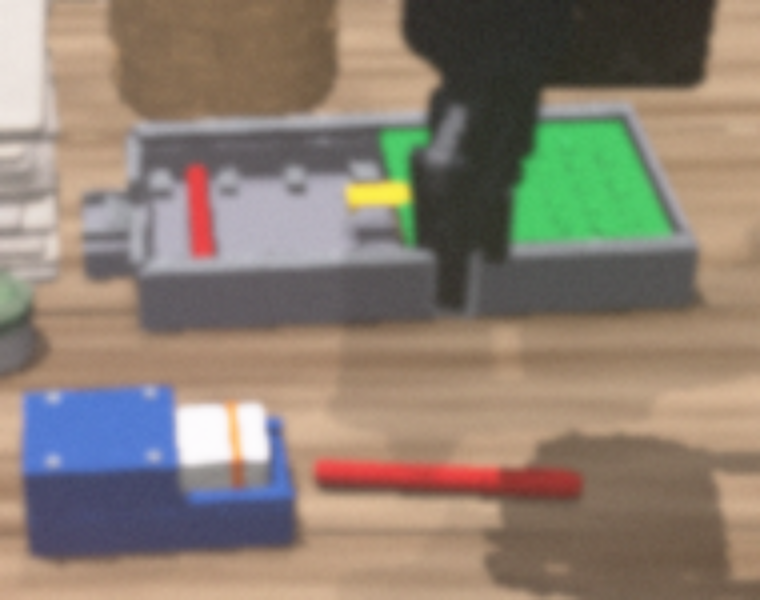

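View pics/top10.png

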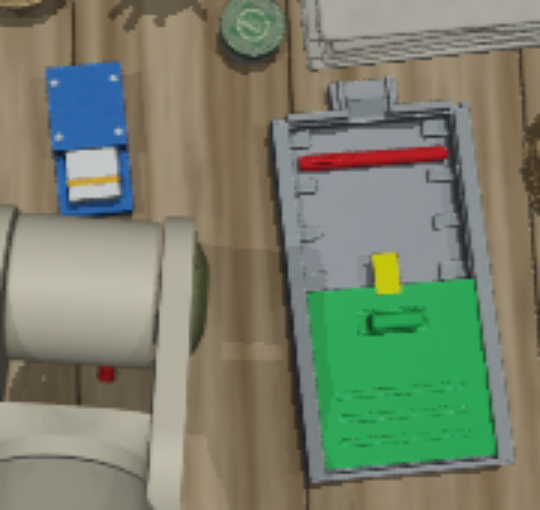

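```bash
python3 -m jog '[[[0.0037,-0.0026,0,8],[0.0037,-0.0026,-0.020,16.4],[0.0037,-0.0026,-0.050,16.4],[0.0037,-0.0026,-0.080,16.4],[0.0037,-0.0026,-0.100,16.4]]]' && python3 -m jog '[[[0,0,-0.007,0],[0,0,-0.013,0],[0,0,-0.017,0],[0,0,-0.018,0],[0,0,-0.018,0]]]' && python3 -m jog '[[[0,0,0,0],[0,0,0,0],[0,0,0,0],[0,0,0,0],[0,0,0,0]]]' 0.0 50
```

```text
time: 18.5
position: [458.6, 70.4, 1.2]
tool_rot: [-180.0, -0.0, 173.3]
contact_force: [0.2, -0.4, 0.1]
finger_gap: 0.523
time: 19.0
position: [459.0, 71.0, -15.1]
tool_rot: [-180.0, 0.1, 173.6]
contact_force: [0.5, -0.4, -0.1]
finger_gap: 0.53
time: 19.5
position: [458.9, 71.0, -15.1]
tool_rot: [-180.0, 0.0, 173.6]
contact_force: [-1.1, -0.0, 5.7]
finger_gap: 0.139
```

```bash
python3 -m jog '[[[0,0,0.020,0],[0,0,0.045,0],[0,0,0.070,0],[0,0,0.090,0],[0,0,0.095,0]]]' && python3 -m jog '[[[0.008,-0.024,0,-8],[0.016,-0.048,0,-16],[0.024,-0.072,0,-24],[0.032,-0.096,0,-32],[0.040,-0.120,0,-40]]]' && python3 -m jog '[[[0.009,-0.024,0,-8],[0.018,-0.048,0,-16],[0.027,-0.072,0,-24],[0.036,-0.096,0,-32],[0.045,-0.120,0,-40.4]]]' && python3 -m jog '[[[0,0,0,0],[0,0,0,0],[0,0,-0.015,0],[0,0,-0.028,0],[0,0,-0.030,0]]]' && python3 - <<'E'
from h import *
st=state();print(st['position'],st['finger_gap'])
for n in('side','top'):
  s=snapshot(n); im=np.asarray(s['pixels'])
  im=cv2.resize(im[80:200,230:420],None,fx=4,fy=4) if n=='side' else cv2.resize(im[150:320,220:400],None,fx=3,fy=3)
  cv2.imwrite(f'pics/{n}11.png',im)
E
```

```text
time: 20.0
position: [459.5, 71.0, 81.2]
tool_rot: [180.0, 0.2, 173.6]
contact_force: [0.0, 0.5, -1.0]
finger_gap: 0.141
time: 20.5
position: [498.5, -49.9, 78.5]
tool_rot: [-180.0, -0.1, 133.2]
contact_force: [0.1, 1.2, -0.2]
finger_gap: 0.141
time: 21.0
position: [543.6, -169.8, 78.3]
tool_rot: [-179.9, -0.0, 92.8]
contact_force: [-0.1, 0.7, -0.8]
finger_gap: 0.143
time: 21.5
position: [542.5, -167.5, 47.8]
tool_rot: [-179.8, -0.1, 93.3]
contact_force: [0.6, 0.4, 0.2]
finger_gap: 0.141
[ 542.49445667 -167.48156677   47.82526418] 0.14092040322991958
```

View pics/side11.png

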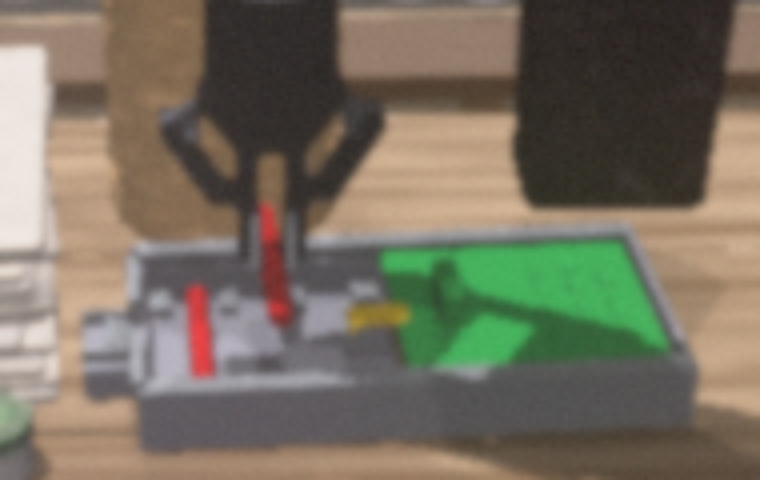

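```bash
python3 -m jog '[[[0,0,-0.012,0],[0,0,-0.024,0],[0,0,-0.034,0],[0,0,-0.042,0],[0,0,-0.044,0]]]' && python3 -m jog '[[[0,0,-0.004,0],[0,0,-0.008,0],[0,0,-0.011,0],[0,0,-0.013,0],[0,0,-0.013,0]]]' && python3 -m jog '[[[0,0,0,0],[0,0,0,0],[0,0,0,0],[0,0,0.010,0],[0,0,0.030,0]]]' 0.024 && python3 -m jog '[[[0,0,0.040,0],[0,0,0.080,0],[-0.020,0.040,0.080,8],[-0.040,0.080,0.080,16],[-0.060,0.120,0.080,24]]]' && python3 -m jog '[[[-0.015,0.040,0,8],[-0.030,0.080,0,16],[-0.045,0.120,0,24],[-0.060,0.160,0,32],[-0.075,0.200,0,40]]]' 0.05 && python3 - <<'E'
from h import *
st=state();print(st['position'],st['tool_rot'],st['finger_gap'])
for n in('side','top'):
  s=snapshot(n); im=np.asarray(s['pixels'])
  im=cv2.resize(im[110:310,230:430],None,fx=3,fy=3) if n=='side' else cv2.resize(im[150:320,160:400],None,fx=3,fy=3)
  cv2.imwrite(f'pics/{n}12.png',im)
E
```

```text
time: 22.1
position: [543.2, -168.7, 4.2]
tool_rot: [-179.9, -0.1, 93.2]
contact_force: [-0.5, 0.0, -0.2]
finger_gap: 0.143
time: 22.6
position: [543.6, -169.0, -7.7]
tool_rot: [-180.0, -0.0, 93.2]
contact_force: [0.1, 0.7, -0.7]
finger_gap: 0.145
time: 23.1
position: [543.1, -168.7, 22.3]
tool_rot: [-179.9, -0.1, 93.2]
contact_force: [0.2, 0.1, 0.9]
finger_gap: 0.281
time: 23.6
position: [482.8, -47.9, 103.4]
tool_rot: [179.9, 0.1, 117.5]
contact_force: [0.7, -0.0, 0.2]
finger_gap: 0.28
time: 24.1
position: [408.0, 152.5, 103.3]
tool_rot: [180.0, 0.1, 157.5]
contact_force: [0.5, -0.2, -0.2]
finger_gap: 0.585
[408.0012556  152.48022443 103.29404322] [1.79961302e+02 6.93761249e-02 1.57491259e+02] 0.5847045154509951
```

View pics/side12.png

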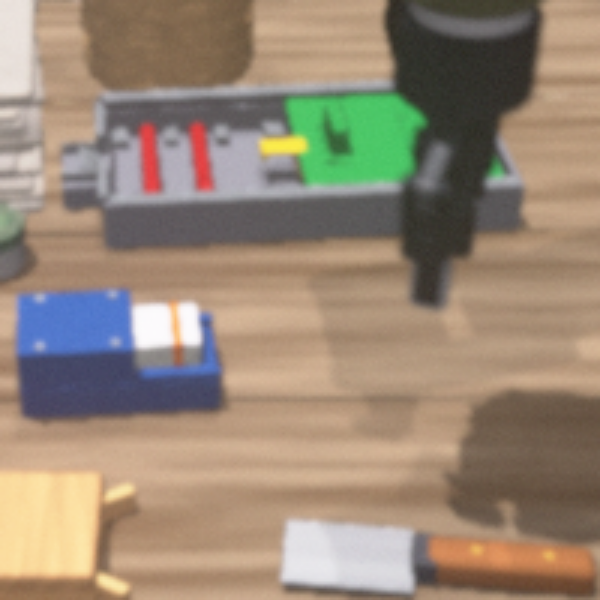

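View pics/top12.png

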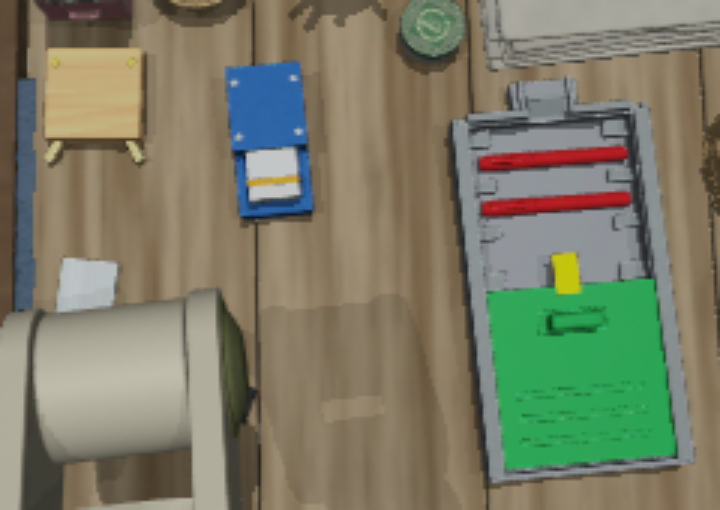

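```bash
python3 -m jog '[[[-0.006,0.028,0,5],[-0.012,0.056,0,10],[-0.018,0.084,0,16],[-0.0235,0.1113,0,16.1],[-0.0235,0.1113,-0.020,16.1]]]' 0.055 && python3 -m jog '[[[0,0,0,0],[0,0,-0.010,0],[0,0,-0.020,0],[0,0,-0.030,0],[0,0,-0.030,0]]]' && python3 - <<'E'
from h import *
st=state();print(st['position'],st['tool_rot'],st['finger_gap'])
for n in('side','top'):
  s=snapshot(n); im=np.asarray(s['pixels'])
  im=cv2.resize(im[210:320,290:450],None,fx=4,fy=4) if n=='side' else cv2.resize(im[220:320,140:240],None,fx=5,fy=5)
  cv2.imwrite(f'pics/{n}13.png',im)
E
```

```text
time: 24.7
position: [386.4, 264.7, 84.5]
tool_rot: [179.8, 0.3, 173.4]
contact_force: [1.3, -1.0, -0.4]
finger_gap: 0.644
time: 25.2
position: [384.7, 261.7, 51.2]
tool_rot: [-179.9, -0.1, 173.2]
contact_force: [-0.9, -0.1, 0.4]
finger_gap: 0.645
[384.68291946 261.72761556  51.21121495] [-1.79934404e+02 -1.31663652e-01  1.73230338e+02] 0.6447730876430557
```

View pics/side13.png

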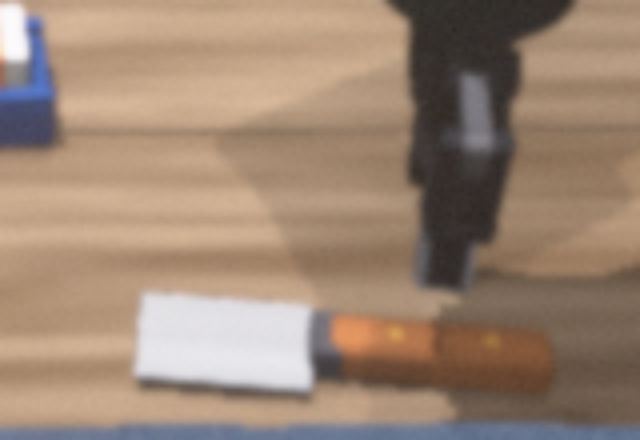

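```bash
python3 - <<'E'
from h import *; import pickle
S=pickle.load(open('S0.pkl','rb'))
for rc in((315,350),(332,350)): print('side',[atz(S['side'],rc,z).round(0).tolist() for z in(0,20)])
for rc in((282,171.5),(282,166)): print('top',[atz(S['top'],rc,z).round(0).tolist() for z in(0,20)])
im=S['side']['pixels'];print(np.asarray(im)[305:345,350].tolist())
im=np.asarray(S['top']['pixels']);cv2.imwrite('pics/z.png',cv2.resize(im[160:320,150:215],None,fx=3.7,fy=3.7,interpolation=cv2.INTER_NEAREST))
E
```

```text
side [[461.0, 292.0, 0.0], [464.0, 311.0, 20.0]]
side [[465.0, 328.0, 0.0], [468.0, 346.0, 20.0]]
top [[383.0, 299.0, 0.0], [384.0, 294.0, 20.0]]
top [[383.0, 313.0, 0.0], [384.0, 308.0, 20.0]]
[[197, 191, 193], [141, 140, 142], [86, 89, 98], [78, 91, 105], [94, 110, 132], [117, 138, 165], [129, 154, 183], [133, 160, 189], [134, 161, 191], [131, 155, 184], [131, 145, 168], [133, 130, 139], [138, 121, 115], [140, 116, 103], [140, 115, 103], [139, 112, 100], [139, 114, 103], [131, 111, 97], [118, 100, 92], [108, 92, 83], [98, 85, 76], [101, 84, 79], [99, 83, 78], [93, 79, 72], [92, 78, 74], [86, 74, 69], [91, 77, 71], [86, 74, 69], [86, 74, 69], [84, 71, 69], [70, 64, 64], [56, 56, 65], [47, 52, 64], [38, 46, 60], [45, 52, 65], [37, 49, 60], [35, 42, 58], [34, 45, 55], [38, 45, 58], [37, 46, 58]]
```

View pics/z.png

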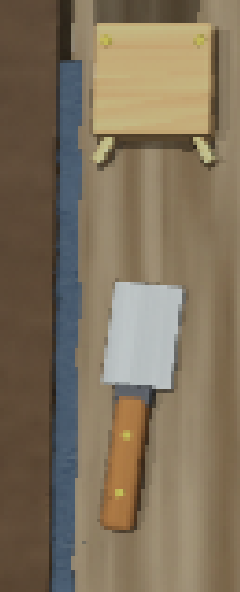

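View pics/top13.png

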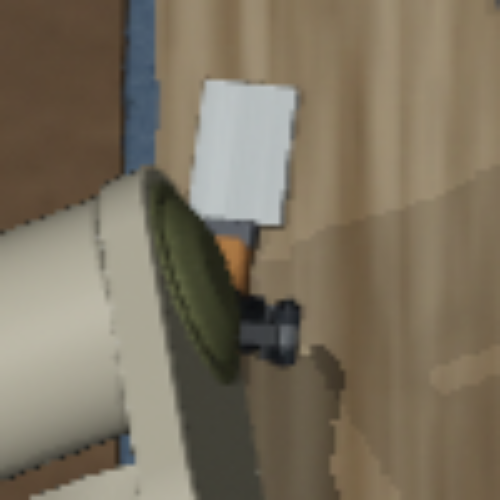

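```bash
python3 -m jog '[[[0,0.001,-0.020,0.4],[0,0.001,-0.040,0.4],[0,0.001,-0.045,0.4],[0,0.001,-0.045,0.4],[0,0.001,-0.045,0.4]]]' 0.038 && python3 - <<'E'
from h import *
st=state();print(st['position'],st['tool_rot'],st['finger_gap'])
for n in('side','top'):
  s=snapshot(n); im=np.asarray(s['pixels'])
  im=cv2.resize(im[210:320,290:450],None,fx=4,fy=4) if n=='side' else cv2.resize(im[220:320,140:240],None,fx=5,fy=5)
  cv2.imwrite(f'pics/{n}14.png',im)
E
```

```text
time: 25.8
position: [385.7, 263.5, 8.2]
tool_rot: [180.0, 0.1, 173.7]
contact_force: [0.3, -0.6, -0.6]
finger_gap: 0.44
[385.66171868 263.46377731   8.18103732] [1.79971213e+02 6.07597053e-02 1.73672334e+02] 0.4395028805449925
```

View pics/side14.png

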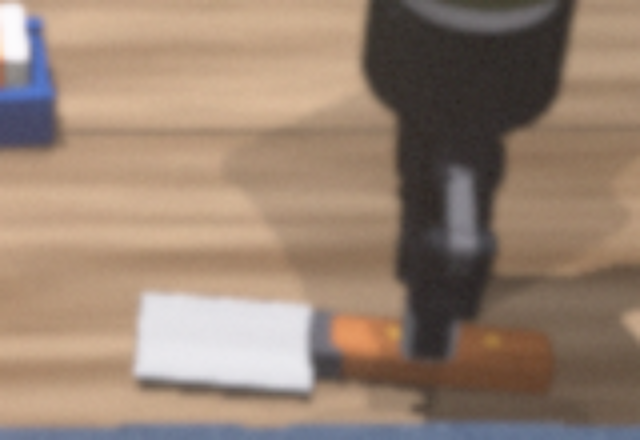

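```bash
python3 -m jog '[[[0,0,-0.008,0],[0,0,-0.014,0],[0,0,-0.019,0],[0,0,-0.0225,0],[0,0,-0.0225,0]]]' && python3 -m jog '[[[0,0,0,0],[0,0,0,0],[0,0,0,0],[0,0,0,0],[0,0,0,0]]]' 0.0 90 && python3 - <<'E'
from h import *
st=state();print(st['position'],st['tool_rot'],st['finger_gap'],st['contact_force'])
for n in('side','top'):
  s=snapshot(n); im=np.asarray(s['pixels'])
  im=cv2.resize(im[210:320,290:450],None,fx=4,fy=4) if n=='side' else cv2.resize(im[220:320,140:240],None,fx=5,fy=5)
  cv2.imwrite(f'pics/{n}15.png',im)
E
```

```text
time: 26.4
position: [384.9, 263.2, -15.6]
tool_rot: [-180.0, -0.1, 173.7]
contact_force: [0.2, 0.0, 0.0]
finger_gap: 0.445
time: 26.9
position: [385.3, 263.4, -14.7]
tool_rot: [180.0, 0.0, 173.7]
contact_force: [-1.3, -1.4, 5.9]
finger_gap: 0.254
[385.27731055 263.36794421 -14.70756943] [1.79988420e+02 2.83010749e-02 1.73682040e+02] 0.2539105814450077 [-1.32697156 -1.35266665  5.86894538]
```

View pics/side15.png

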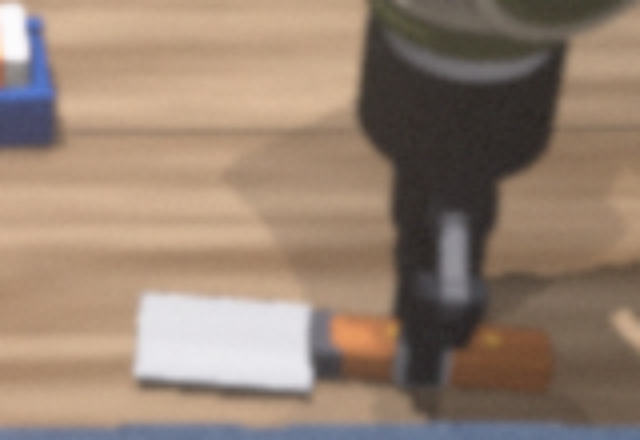

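View pics/top15.png

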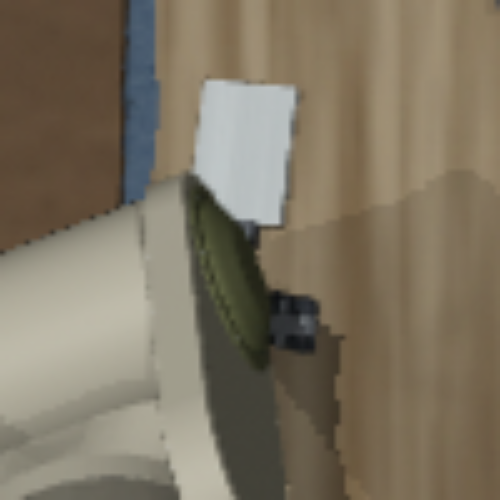

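```bash
python3 -m jog '[[[0,0,0.010,0],[0,0,0.030,0],[0,0,0.050,0],[0.003,-0.010,0.055,2],[0.006,-0.030,0.055,4]]]' && python3 -m jog '[[[0.006,-0.035,0,2],[0.012,-0.070,0,4],[0.018,-0.105,0,6.3],[0.022,-0.140,0,6.3],[0.023,-0.160,0,6.3]]]' && python3 -m jog '[[[0,0,0,0],[0,0,0,0],[0,0,-0.010,0],[0,0,-0.010,0],[0,0,-0.010,0]]]' && python3 - <<'E'
from h import *
st=state();print(st['position'],st['tool_rot'],st['finger_gap'],st['contact_force'])
for n in('side','top'):
  s=snapshot(n); im=np.asarray(s['pixels'])
  im=cv2.resize(im[140:260,220:420],None,fx=4,fy=4) if n=='side' else cv2.resize(im[150:300,200:320],None,fx=4,fy=4)
  cv2.imwrite(f'pics/{n}16.png',im)
E
```

```text
time: 27.5
position: [391.8, 233.8, 41.4]
tool_rot: [179.9, 0.2, 177.9]
contact_force: [0.2, -0.1, -1.7]
finger_gap: 0.253
time: 28.0
position: [414.7, 71.3, 40.4]
tool_rot: [-180.0, 0.0, -176.1]
contact_force: [0.4, 0.6, -0.4]
finger_gap: 0.257
time: 28.5
position: [414.0, 74.1, 30.1]
tool_rot: [180.0, -0.0, -175.9]
contact_force: [-0.1, -0.2, -1.0]
finger_gap: 0.256
[413.9769575   74.0966742   30.06750643] [ 1.79991082e+02 -2.53866114e-02 -1.75947748e+02] 0.2555678736867089 [-0.09165999 -0.19418205 -1.03102366]
```

View pics/side16.png

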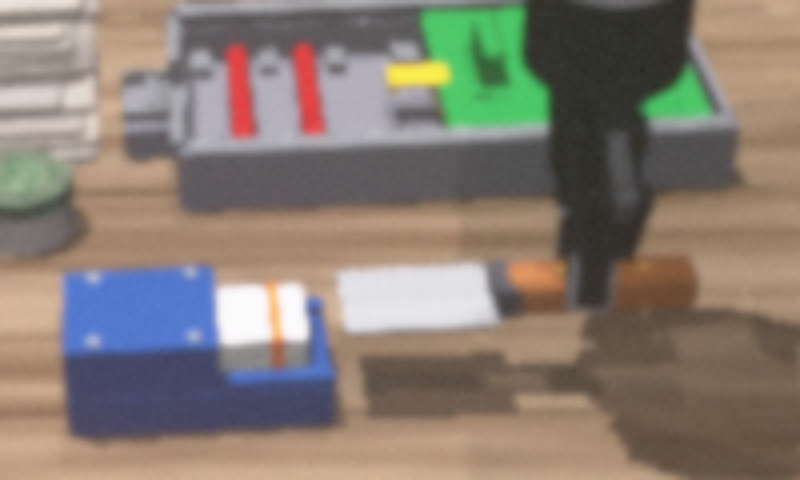

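View pics/top16.png

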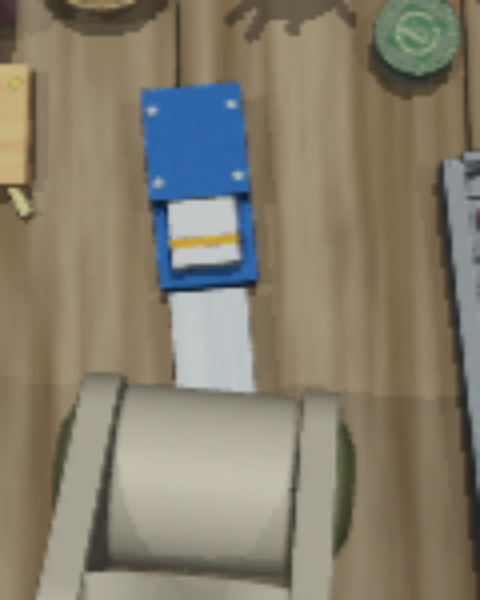

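```bash
python3 - <<'E'
from fit import *; import pickle
from geo import *
S=pickle.load(open('S0.pkl','rb'))
T='top';D='side'
o=[(D,(73,25,9),(140+333/4,220+345/4)),(D,(73,-25,9),(140+271/4,220+338/4)),(D,(0,-25,9),(140+262/4,220+488/4)),(D,(0,25,9),(140+322/4,220+498/4)),
(T,(73,25,9),(150+292/4,200+170/4)),(T,(73,-25,9),(150+288/4,200+248/4)),(T,(0,-25,9),(150+392/4,200+255/4))]
x,r=fit(S,o,[460,78,4,45]);print(x.round(1),r.round(1).tolist());print('origin in mag',l('mag',x[0],x[1]))
E
```

```text
[457.3  76.2   3.3  43.7] [[-0.7, 0.1], [-0.3, -0.4], [0.4, -1.5], [0.4, -0.2], [0.8, -0.1], [0.2, -0.3], [2.5, 0.2]]
origin in mag [-1.359e+02 -1.000e-01]
```

```bash
python3 -m jog '[[[0,0,-0.006,0],[0,0,-0.0125,0],[0,0,-0.0125,0],[0.005,0.0003,-0.0125,0],[0.010,0.0007,-0.0125,0]]]' && python3 -m jog '[[[0.004,0.0003,0,0],[0.008,0.0005,0,0],[0.012,0.0008,0,0],[0.016,0.0011,0,0],[0.020,0.0014,0,0]]]' && python3 -m jog '[[[0.003,0.0002,0,0],[0.006,0.0004,0,0],[0.009,0.0006,0,0],[0.012,0.0008,0,0],[0.015,0.001,0,0]]]' && python3 - <<'E'
from h import *
st=state();print(st['position'],st['tool_rot'],st['finger_gap'],st['contact_force'])
for n in('side','top'):
  s=snapshot(n); im=np.asarray(s['pixels'])
  im=cv2.resize(im[140:260,220:420],None,fx=4,fy=4) if n=='side' else cv2.resize(im[150:300,200:320],None,fx=4,fy=4)
  cv2.imwrite(f'pics/{n}17.png',im)
E
```

```text
time: 29.1
position: [424.8, 74.0, 17.5]
tool_rot: [-180.0, 0.0, -176.0]
contact_force: [0.4, 0.2, -1.7]
finger_gap: 0.25
time: 29.6
position: [444.4, 75.5, 17.4]
tool_rot: [180.0, -0.0, -176.0]
contact_force: [-0.6, 0.4, -1.0]
finger_gap: 0.255
time: 30.1
position: [459.4, 76.4, 17.4]
tool_rot: [-180.0, -0.0, -176.0]
contact_force: [-1.4, -0.1, -1.3]
finger_gap: 0.251
[459.39131389  76.43667192  17.40942468] [-1.79999650e+02 -2.93971099e-03 -1.76022601e+02] 0.2506518483321977 [-1.44470091 -0.1230693  -1.32462012]
```

View pics/side17.png

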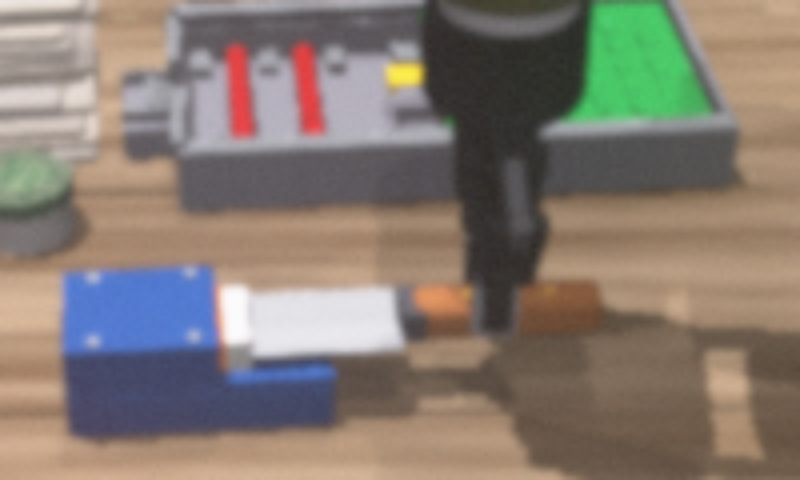

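View pics/top17.png

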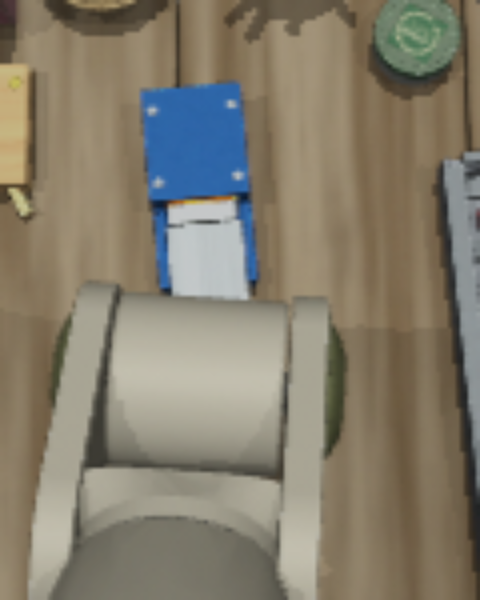

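Working: about 17 mm still shows; advance slowly until force rises.

```bash
python3 -m jog '[[[0.001,0.0001,0,0],[0.002,0.0001,0,0],[0.003,0.0002,0,0],[0.004,0.0003,0,0],[0.005,0.0003,0,0]]]' && python3 -m jog '[[[0.001,0.0001,0,0],[0.002,0.0001,0,0],[0.002,0.0001,0,0],[0.003,0.0002,0,0],[0.003,0.0002,0,0]]]'
```

```text
time: 30.7
position: [464.2, 76.7, 17.4]
tool_rot: [-180.0, -0.0, -176.0]
contact_force: [-0.0, -0.6, -1.1]
finger_gap: 0.252
time: 31.2
position: [464.4, 76.9, 16.8]
tool_rot: [180.0, -0.4, -176.0]
contact_force: [-9.7, -2.5, 1.5]
finger_gap: 0.252
```

```bash
python3 -m jog '[[[0.0005,0,0,0],[0.001,0,0,0],[0.0015,0.0001,0,0],[0.002,0.0001,0,0],[0.002,0.0001,0,0]]]'
```

```text
time: 31.7
position: [464.3, 77.1, 16.4]
tool_rot: [180.0, -0.6, -176.0]
contact_force: [-17.3, -4.0, 4.1]
finger_gap: 0.251
```

```bash
python3 - <<'E'
from h import *
for n in('side','top'):
  s=snapshot(n); im=np.asarray(s['pixels'])
  im=cv2.resize(im[195:255,230:350],None,fx=6,fy=6) if n=='side' else cv2.resize(im[160:240,220:280],None,fx=7,fy=7)
  cv2.imwrite(f'pics/{n}18.png',im)
E
```

```text
(no output)
```

View pics/side18.png

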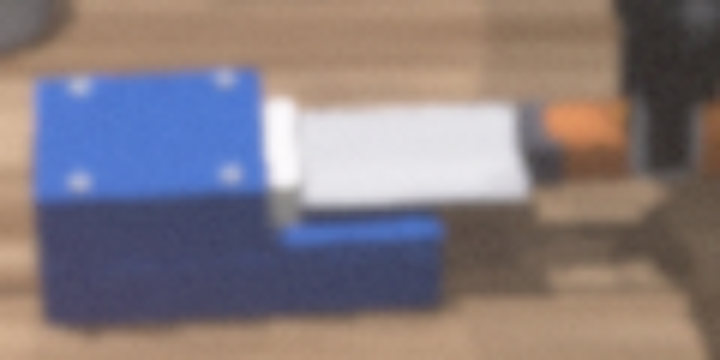

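View pics/top18.png

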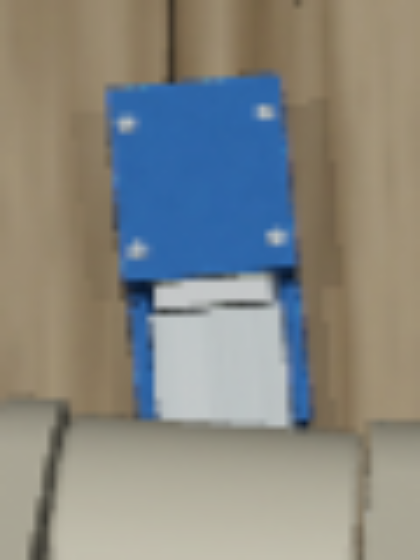

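```bash
python3 -m jog '[[[-0.003,-0.0002,0,0],[-0.010,-0.0007,0,0],[-0.025,-0.0017,0.001,0],[-0.045,-0.003,0.003,0],[-0.060,-0.004,0.010,0]]]' && python3 -m jog '[[[-0.005,0.030,0.010,0],[0.005,0.070,0.010,-2],[0.018,0.115,0.010,-4.6],[0.030,0.150,0.010,-4.6],[0.045,0.173,0.010,-4.6]]]' && python3 -m jog '[[[0,0,0,0],[0,0,0,0],[0,0,-0.010,0],[0,0,-0.020,0],[0,0,-0.030,0]]]' && python3 - <<'E'
from h import *
st=state();print(st['position'],st['tool_rot'],st['finger_gap'],st['contact_force'])
for n in('side','top'):
  s=snapshot(n); im=np.asarray(s['pixels'])
  im=cv2.resize(im[200:325,200:400],None,fx=4,fy=4) if n=='side' else cv2.resize(im[150:280,150:280],None,fx=4.5,fy=4.5)
  cv2.imwrite(f'pics/{n}19.png',im)
E
```

```text
time: 32.3
position: [408.0, 73.0, 27.2]
tool_rot: [180.0, -0.0, -176.0]
contact_force: [0.5, -0.2, -0.4]
finger_gap: 0.253
time: 32.8
position: [454.3, 248.5, 37.6]
tool_rot: [180.0, 0.1, 179.5]
contact_force: [1.0, 0.2, -1.7]
finger_gap: 0.253
time: 33.3
position: [453.8, 245.3, 6.3]
tool_rot: [-180.0, -0.0, 179.3]
contact_force: [0.1, -1.0, -2.0]
finger_gap: 0.256
[453.7912758  245.31357888   6.34828452] [-1.79985197e+02 -4.91801873e-02  1.79319367e+02] 0.2560507482845563 [ 0.14619051 -0.99596859 -1.95912565]
```

View pics/side19.png

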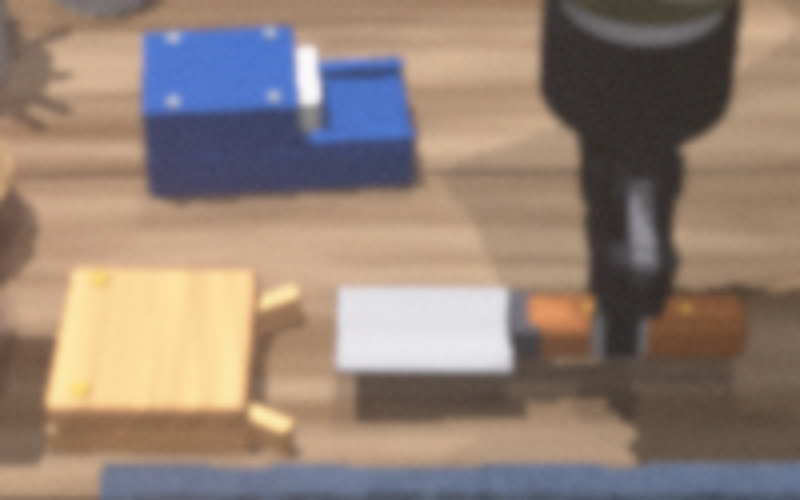

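View pics/top19.png

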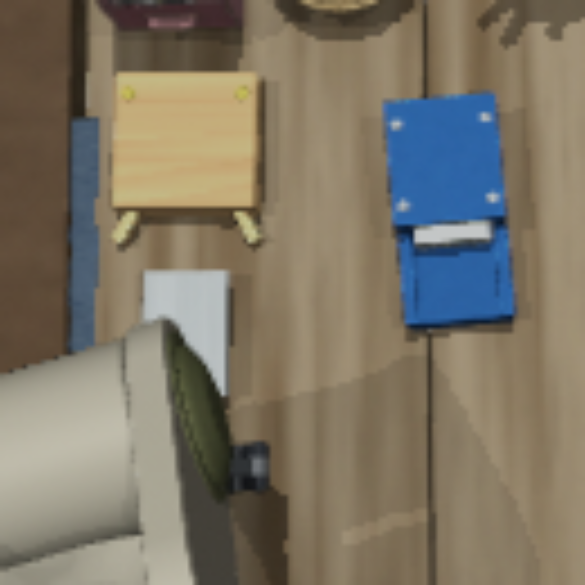

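```bash
python3 -m jog '[[[0,0.0012,-0.008,0],[0,0.0012,-0.015,0],[0,0.0012,-0.018,0],[0,0.0012,-0.0195,0],[0,0.0012,-0.0195,0]]]' && python3 - <<'E'
from h import *
st=state();print(st['position'],st['tool_rot'],st['finger_gap'],st['contact_force'])
for n in('side','top'):
  s=snapshot(n); im=np.asarray(s['pixels'])
  im=cv2.resize(im[200:325,200:400],None,fx=4,fy=4) if n=='side' else cv2.resize(im[150:280,150:280],None,fx=4.5,fy=4.5)
  cv2.imwrite(f'pics/{n}20.png',im)
E
```

```text
time: 33.9
position: [454.2, 247.2, -12.2]
tool_rot: [-180.0, -0.0, 179.4]
contact_force: [1.0, -0.5, -0.9]
finger_gap: 0.253
[454.17041315 247.23910417 -12.19280517] [-1.79997721e+02 -6.83207209e-03  1.79382073e+02] 0.25251702310302976 [ 0.96605882 -0.53746093 -0.9065285 ]
```

View pics/side20.png

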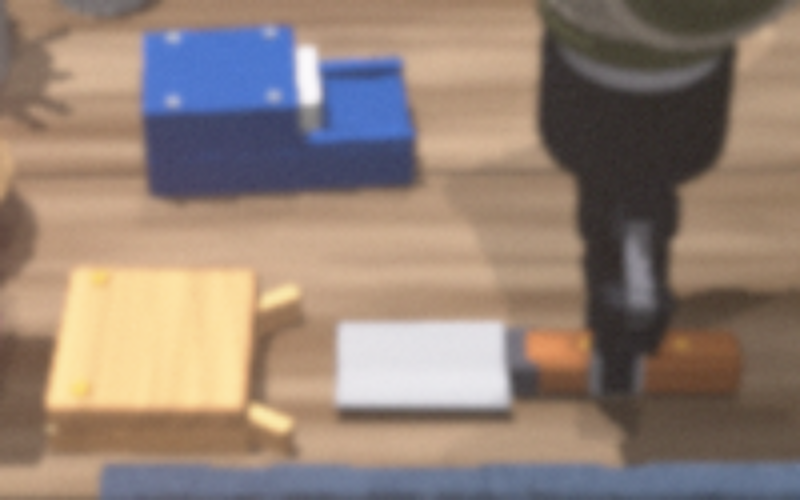

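View pics/top20.png

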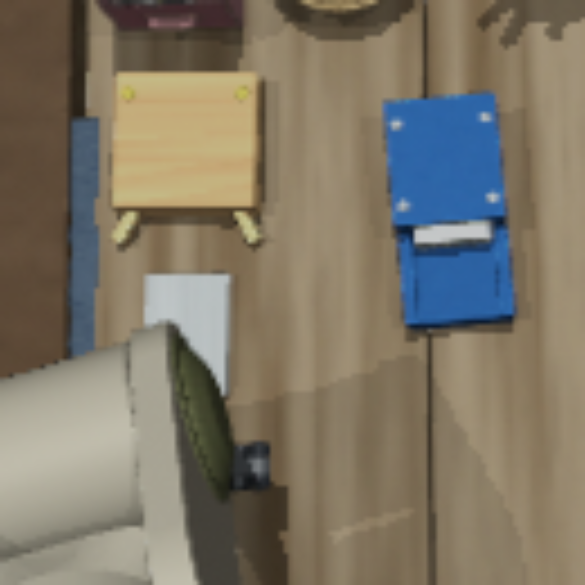

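```bash
python3 -m jog '[[[0,-0.0005,-0.0012,0],[0.006,-0.0005,-0.0012,0],[0.014,-0.0006,-0.0012,0],[0.022,-0.0007,-0.0012,0],[0.030,-0.0008,-0.0012,0]]]' && python3 -m jog '[[[0.006,-0.0001,0,0],[0.012,-0.0001,0,0],[0.018,-0.0002,0,0],[0.024,-0.0002,0,0],[0.030,-0.0003,0,0]]]' && python3 - <<'E'
from h import *
st=state();print(st['position'],st['tool_rot'],st['finger_gap'],st['contact_force'])
for n in('side','top'):
  s=snapshot(n); im=np.asarray(s['pixels'])
  im=cv2.resize(im[200:325,200:400],None,fx=4,fy=4) if n=='side' else cv2.resize(im[150:280,150:280],None,fx=4.5,fy=4.5)
  cv2.imwrite(f'pics/{n}21.png',im)
E
```

```text
time: 34.5
position: [485.2, 246.4, -13.2]
tool_rot: [180.0, 0.0, 179.4]
contact_force: [0.1, -0.8, -1.9]
finger_gap: 0.255
time: 35.0
position: [514.6, 246.1, -13.3]
tool_rot: [-180.0, -0.0, 179.4]
contact_force: [-0.1, 0.0, -1.2]
finger_gap: 0.252
[514.62145722 246.14944634 -13.2763976 ] [-1.79999641e+02 -1.43718703e-03  1.79381951e+02] 0.25153679334200246 [-0.12050882  0.00232493 -1.200196  ]
```

View pics/side21.png

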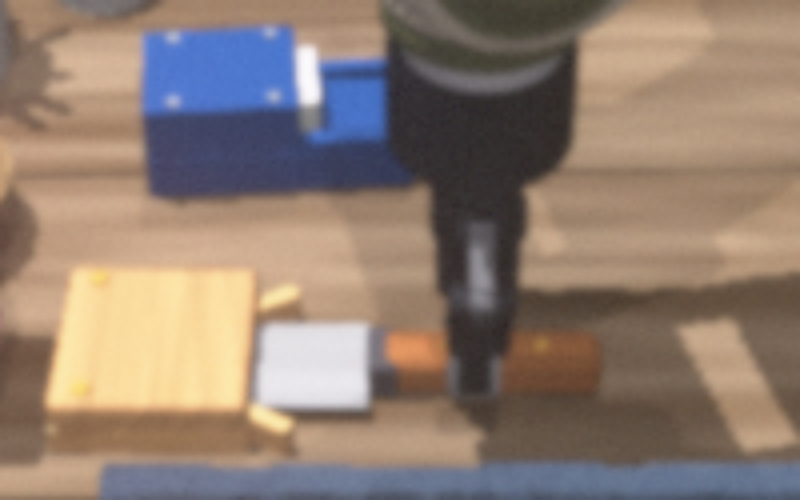

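View pics/top21.png

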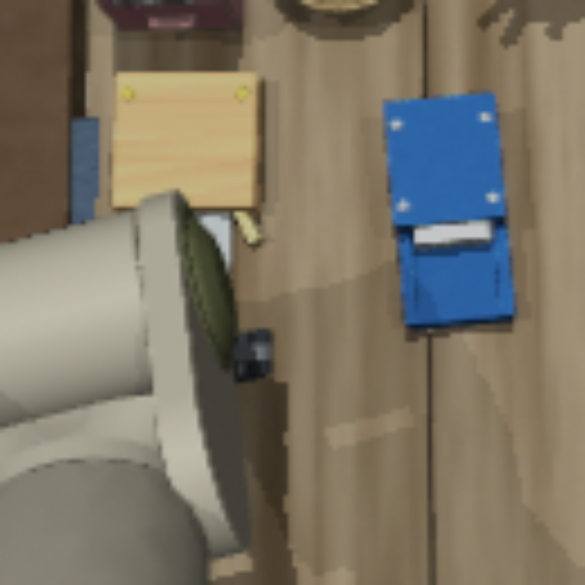

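```bash
python3 -m jog '[[[0.007,-0.0001,0,0],[0.014,-0.0002,0,0],[0.021,-0.0002,0,0],[0.028,-0.0003,0,0],[0.035,-0.0004,0,0]]]' && python3 -m jog '[[[0.002,0,0,0],[0.004,0,0,0],[0.006,0,0,0],[0.008,0,0,0],[0.010,-0.0001,0,0]]]'
```

```text
time: 35.6
position: [549.8, 245.7, -13.3]
tool_rot: [180.0, 0.0, 179.4]
contact_force: [0.4, -0.0, -0.7]
finger_gap: 0.253
time: 36.1
position: [559.2, 245.6, -13.2]
tool_rot: [-180.0, -0.0, 179.4]
contact_force: [-0.2, -0.1, -0.6]
finger_gap: 0.252
```

```bash
python3 -m jog '[[[0.001,0,-0.0005,0],[0.002,0,-0.0010,0],[0.003,0,-0.001,0],[0.004,0,-0.001,0],[0.005,0,-0.001,0]]]'
```

```text
time: 36.6
position: [563.4, 245.6, -14.4]
tool_rot: [-180.0, -0.1, 179.4]
contact_force: [-5.7, 0.9, 1.5]
finger_gap: 0.256
```

```bash
python3 -m jog '[[[0.0005,0,0,0],[0.001,0,0,0],[0.0015,0,0,0],[0.0015,0,0,0],[0.0015,0,0,0]]]' && python3 - <<'E'
from h import *
for n in('side','top'):
  s=snapshot(n); im=np.asarray(s['pixels'])
  im=cv2.resize(im[250:325,200:380],None,fx=4,fy=4) if n=='side' else cv2.resize(im[150:280,150:280],None,fx=4.5,fy=4.5)
  cv2.imwrite(f'pics/{n}22.png',im)
E
```

```text
time: 37.1
position: [563.3, 245.6, -14.6]
tool_rot: [-180.0, -0.3, 179.4]
contact_force: [-8.5, 0.0, 2.9]
finger_gap: 0.251
```

View pics/side22.png

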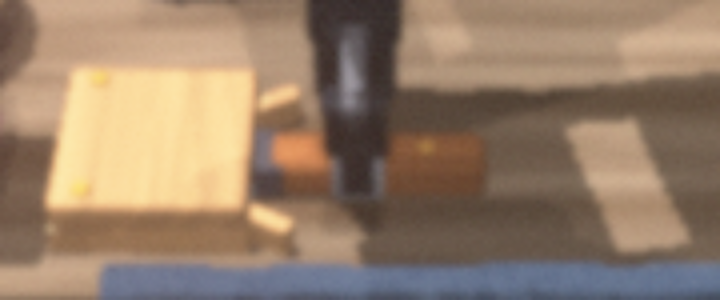

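```bash
python3 -m jog '[[[0,0,0,0],[0,0,0,0],[0,0,0,0],[0,0,0,0],[0,0,0.010,0]]]' 0.045 && python3 -m jog '[[[0,0,0.020,0],[0,0,0.050,0],[0,0,0.090,0],[0,0,0.110,0],[0,-0.020,0.110,0]]]' && python3 - <<'E'
from h import *
for n in('side','top'):
  s=snapshot(n); im=np.asarray(s['pixels'])
  im=cv2.resize(im[250:325,200:380],None,fx=4,fy=4) if n=='side' else cv2.resize(im[150:280,150:280],None,fx=4.5,fy=4.5)
  cv2.imwrite(f'pics/{n}23.png',im)
E
python3 -m jog '[[[-0.010,-0.042,0,-8.5],[-0.021,-0.084,0,-17],[-0.032,-0.126,0,-25.5],[-0.044,-0.168,0,-34],[-0.056,-0.200,0,-42.5]]]' && python3 -m jog '[[[-0.014,-0.042,0,-8.5],[-0.028,-0.084,0,-17],[-0.042,-0.126,0,-25.5],[-0.056,-0.168,0,-34],[-0.068,-0.201,0,-43.7]]]' && python3 - <<'E'
from h import *
st=state();print(st['position'],st['tool_rot'],st['finger_gap'],st['contact_force'])
for n in('side','top'):
  s=snapshot(n); im=np.asarray(s['pixels'])
  cv2.imwrite(f'pics/{n}24.png',im)
E
```

```text
time: 37.7
position: [565.1, 245.4, -5.0]
tool_rot: [-180.0, -0.1, 179.4]
contact_force: [-1.3, -0.1, -0.4]
finger_gap: 0.523
time: 38.2
position: [567.1, 227.3, 110.1]
tool_rot: [179.9, 0.4, 179.5]
contact_force: [-0.8, -1.0, -0.8]
finger_gap: 0.524
time: 38.8
position: [509.1, 24.0, 105.8]
tool_rot: [-180.0, 0.0, 136.5]
contact_force: [0.0, -0.6, 0.1]
finger_gap: 0.53
time: 39.3
position: [441.1, -177.2, 105.9]
tool_rot: [180.0, 0.0, 93.9]
contact_force: [0.9, -0.6, -1.1]
finger_gap: 0.528
[ 441.071322   -177.20720708  105.91973   ] [1.79989184e+02 6.56776383e-03 9.38696694e+01] 0.5279383549057375 [ 0.86194263 -0.5645868  -1.10947064]
```

View pics/side24.png

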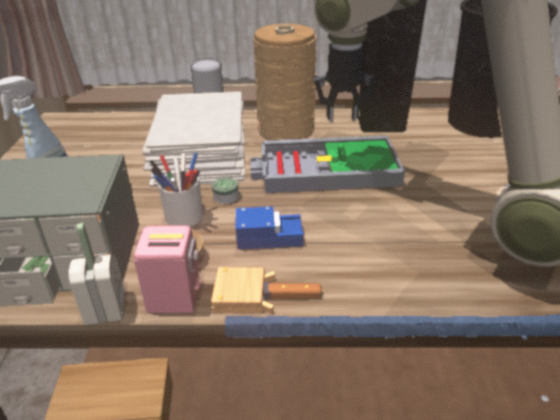

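View pics/top24.png

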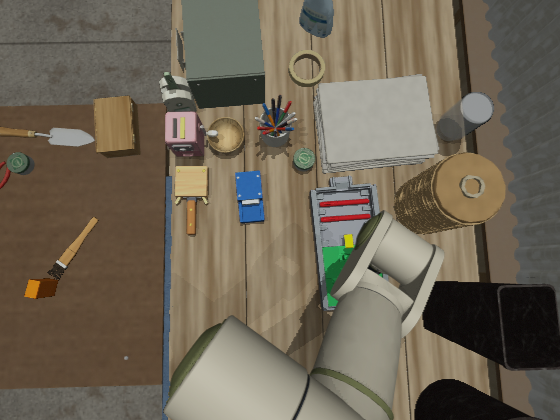

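```bash
python3 -m jog '[[[-0.002,0.001,-0.020,-0.5],[-0.002,0.001,-0.045,-0.5],[-0.002,0.001,-0.058,-0.5],[-0.002,0.001,-0.060,-0.5],[-0.002,0.001,-0.060,-0.5]]]' && python3 - <<'E'
from h import *
st=state();print(st['position'],st['tool_rot'])
for n in('side',):
  s=snapshot(n); im=np.asarray(s['pixels'])
  cv2.imwrite(f'pics/{n}25.png',cv2.resize(im[90:200,240:410],None,fx=4,fy=4))
E
```

```text
time: 39.9
position: [440.0, -173.9, 45.9]
tool_rot: [-180.0, -0.0, 93.8]
contact_force: [-0.1, -0.2, 0.1]
finger_gap: 0.526
[ 440.00440309 -173.89615134   45.87502424] [-1.79991872e+02 -2.01229276e-02  9.38421897e+01]
```

View pics/side25.png

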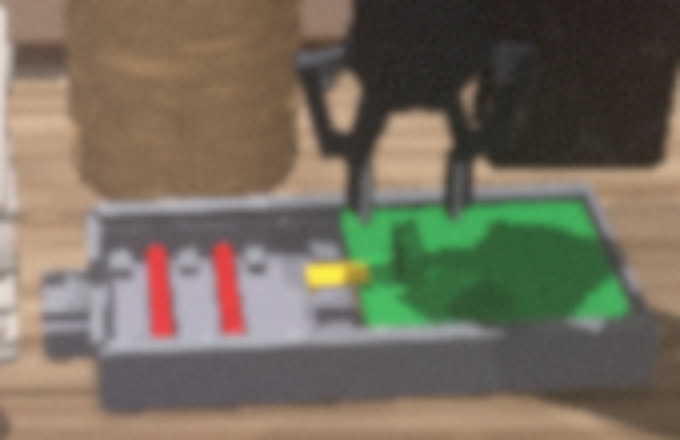

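View pics/top23.png

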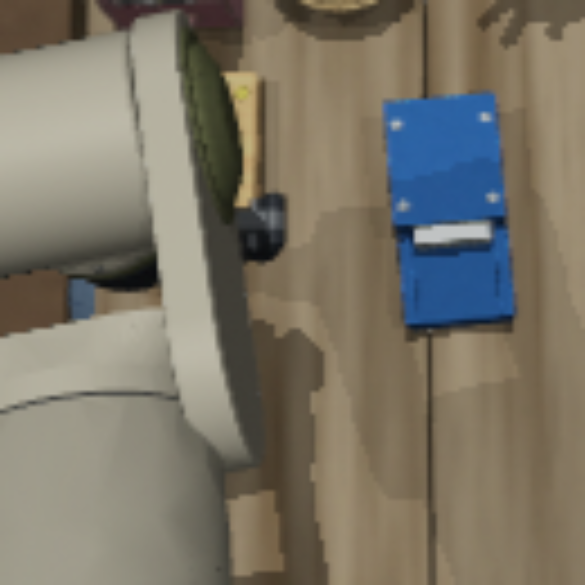

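View pics/side23.png

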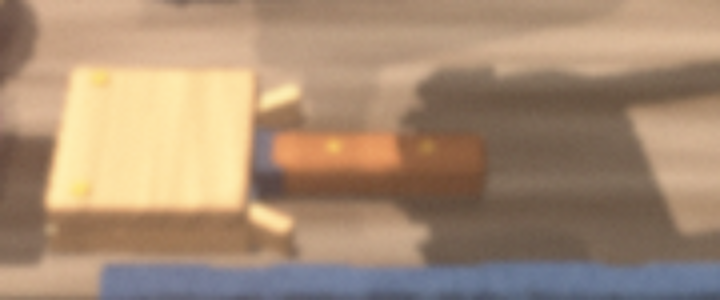

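```bash
python3 -m jog '[[[0,0,-0.008,-0.6],[0,-0.001,-0.016,-0.6],[0,-0.001,-0.022,-0.6],[0,-0.001,-0.0245,-0.6],[0,-0.001,-0.0245,-0.6]]]' && python3 -m jog '[[[0,0,0,0],[0,0,0,0],[0,0,0,0],[0,0,0,0],[0,0,0,0]]]' 0.0 90 && python3 -m jog '[[[0.005,0.0003,0.0005,0],[0.015,0.0008,0.0005,0],[0.027,0.0015,0.0005,0],[0.039,0.0022,0.0005,0],[0.050,0.0028,0.0005,0]]]'
```

```text
time: 40.45
position: [439.5, -175.3, 20.8]
tool_rot: [-180.0, -0.0, 93.2]
contact_force: [0.4, -0.2, 0.3]
finger_gap: 0.526
time: 40.95
position: [439.9, -175.5, 21.7]
tool_rot: [180.0, 0.0, 93.2]
contact_force: [-1.1, 0.5, 6.1]
finger_gap: 0.135
time: 41.45
position: [490.6, -172.5, 21.7]
tool_rot: [-180.0, -0.0, 93.2]
contact_force: [-2.5, -0.6, 3.6]
finger_gap: 0.135
```

```bash
python3 -m jog '[[[0.010,0.0006,0.0005,0],[0.020,0.0011,0.001,0],[0.030,0.0017,0.001,0],[0.040,0.0022,0.001,0],[0.050,0.0028,0.001,0]]]' && python3 -m jog '[[[0.008,0.0004,0,0],[0.016,0.0009,0,0],[0.022,0.0012,0,0],[0.026,0.0015,0,0],[0.028,0.0016,0,0]]]' && python3 - <<'E'
from h import *
from geo import *
st=state();print(st['position'],l('case',*st['position'][:2]))
for n in('side',):
  s=snapshot(n); im=np.asarray(s['pixels'])
  cv2.imwrite(f'pics/{n}26.png',cv2.resize(im[90:200,240:410],None,fx=4,fy=4))
E
```

```text
time: 41.95
position: [540.5, -169.7, 22.6]
tool_rot: [-180.0, -0.0, 93.2]
contact_force: [-0.5, -0.3, -1.1]
finger_gap: 0.136
time: 42.45
position: [567.9, -168.1, 22.7]
tool_rot: [-180.0, -0.0, 93.2]
contact_force: [0.3, -0.4, -1.0]
finger_gap: 0.14
[ 567.94462188 -168.13649571   22.66646794] [24.2 -0.5]
```

View pics/side26.png

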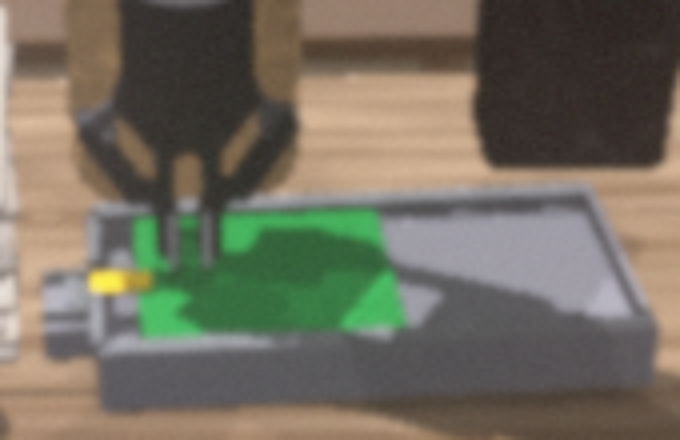

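```bash
python3 -m jog '[[[0.003,0.0002,0,0],[0.006,0.0003,0,0],[0.009,0.0005,0,0],[0.012,0.0007,0,0],[0.014,0.0008,0,0]]]' && python3 -m jog '[[[0.002,0.0001,0,0],[0.004,0.0002,0,0],[0.006,0.0003,0,0],[0.007,0.0004,0,0],[0.007,0.0004,0,0]]]'
```

```text
time: 43.0
position: [581.9, -167.4, 22.8]
tool_rot: [180.0, 0.0, 93.2]
contact_force: [-0.9, -0.4, 0.1]
finger_gap: 0.133
time: 43.5
position: [588.4, -167.0, 22.5]
tool_rot: [-179.9, -0.0, 93.2]
contact_force: [-2.2, -1.2, -1.6]
finger_gap: 0.138
```

```bash
python3 -m jog '[[[0.001,0.0001,0,0],[0.002,0.0001,0,0],[0.003,0.0002,0,0],[0.004,0.0002,0,0],[0.004,0.0002,0,0]]]'; python3 - <<'E'
from h import *
from geo import *
st=state();print(st['position'],l('case',*st['position'][:2]))
for n in('side',):
  s=snapshot(n); im=np.asarray(s['pixels'])
  cv2.imwrite(f'pics/{n}27.png',cv2.resize(im[120:200,240:360],None,fx=6,fy=6))
E
```

```text
time: 44.0
position: [588.9, -167.0, 22.5]
tool_rot: [-179.5, -0.1, 93.2]
contact_force: [-18.9, -4.6, 7.2]
finger_gap: 0.134
[ 588.88788328 -166.97936138   22.46522935] [45.1 -0.5]
```

View pics/side27.png

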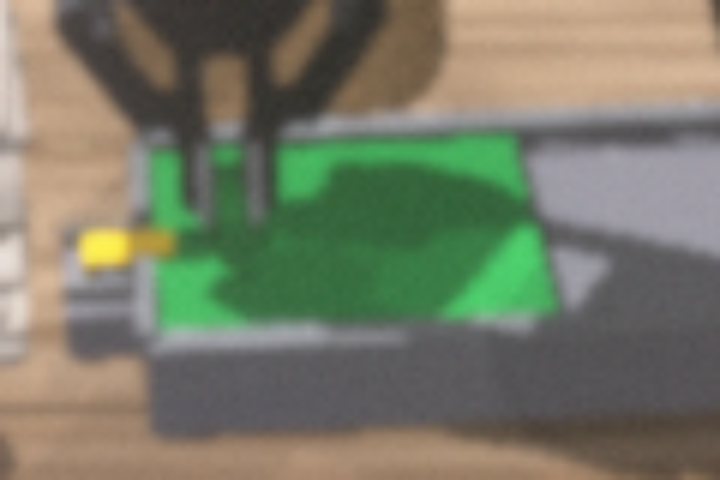

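```bash
python3 -m jog '[[[0.001,0,0,0],[0.002,0.0001,0,0],[0.0025,0.0001,0,0],[0.0025,0.0001,0,0],[0.0025,0.0001,0,0]]]' && python3 -m jog '[[[-0.002,0,0,0],[-0.004,0,0,0],[-0.0060,0,0,0],[-0.0065,0,0,0],[-0.0065,0,0,0]]]'; python3 - <<'E'
from h import *
from geo import *
st=state();print(st['position'],l('case',*st['position'][:2]))
E
```

```text
time: 44.55
position: [588.9, -166.9, 22.5]
tool_rot: [-179.2, -0.1, 93.2]
contact_force: [-29.8, -4.6, 14.8]
finger_gap: 0.137
time: 45.05
position: [588.5, -166.7, 22.6]
tool_rot: [-180.0, 0.0, 93.2]
contact_force: [-3.5, -2.6, -1.9]
finger_gap: 0.133
[ 588.46986567 -166.74975502   22.6165073 ] [44.7 -0.2]
```

```bash
python3 -m jog '[[[0,0,0,0],[0,0,0,0],[0,0,0,0],[0,0,0,0],[0,0,0.008,0]]]' 0.045 && python3 -m jog '[[[0,0,0.030,0],[0,0,0.070,0],[0,0,0.100,0],[-0.040,0.010,0.120,0],[-0.080,0.030,0.140,0]]]' && python3 -m jog '[[[-0.040,0.040,0,0],[-0.080,0.080,0,0],[-0.100,0.120,0,0],[-0.120,0.160,0,0],[-0.140,0.200,0,0]]]' && python3 -m jog '[[[-0.020,0.040,0,0],[-0.040,0.080,0,0],[-0.040,0.100,0,0],[-0.040,0.100,0,0],[-0.040,0.100,0,0]]]' && python3 - <<'E'
from h import *
S={}
import pickle
for n in('side','top'):
  S[n]=s=snapshot(n); im=np.asarray(s['pixels'])
  cv2.imwrite(f'pics/{n}28.png',im)
  cv2.imwrite(f'pics/{n}28z.png',cv2.resize(im[125:200,240:360] if n=='side' else im[165:320,300:400],None,fx=6 if n=='side' else 3.8,fy=6 if n=='side' else 3.8,interpolation=cv2.INTER_CUBIC))
pickle.dump(S,open('S1.pkl','wb'))
E
```

```text
time: 45.55
position: [588.3, -166.4, 30.2]
tool_rot: [-179.9, -0.1, 93.2]
contact_force: [-0.8, 1.3, -0.5]
finger_gap: 0.523
time: 46.05
position: [508.1, -137.1, 172.0]
tool_rot: [179.9, 0.1, 93.1]
contact_force: [-0.1, -0.8, 0.8]
finger_gap: 0.527
time: 46.55
position: [367.3, 64.7, 171.5]
tool_rot: [179.9, 0.0, 93.1]
contact_force: [0.5, -0.5, -0.1]
finger_gap: 0.529
time: 47.05
position: [328.7, 163.4, 171.1]
tool_rot: [179.9, 0.0, 93.3]
contact_force: [0.0, -0.0, -0.5]
finger_gap: 0.529
```

View pics/side28z.png

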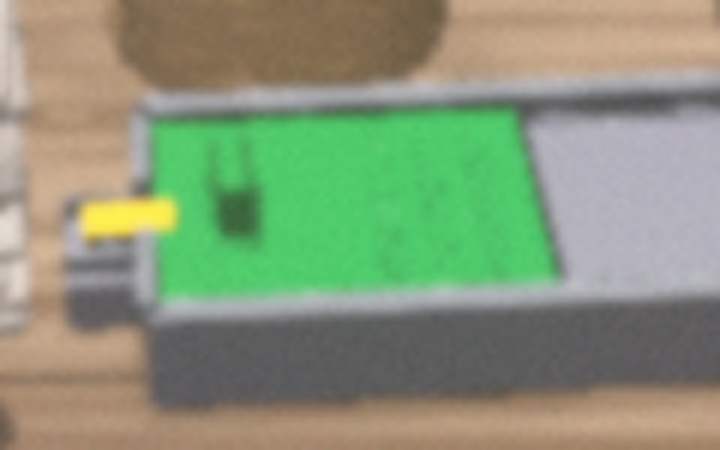

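View pics/top28z.png

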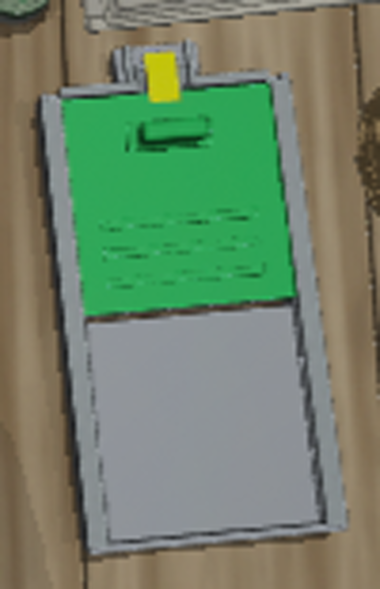

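View pics/top28.png

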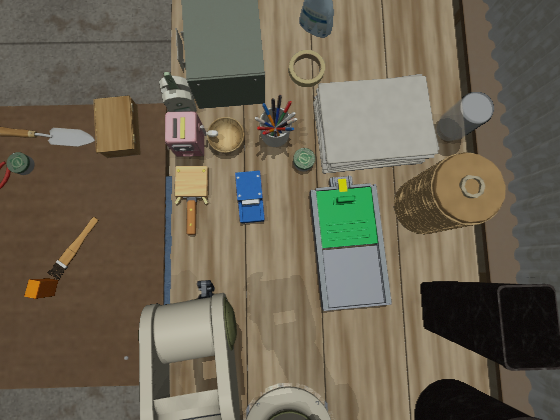

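View pics/side28.png

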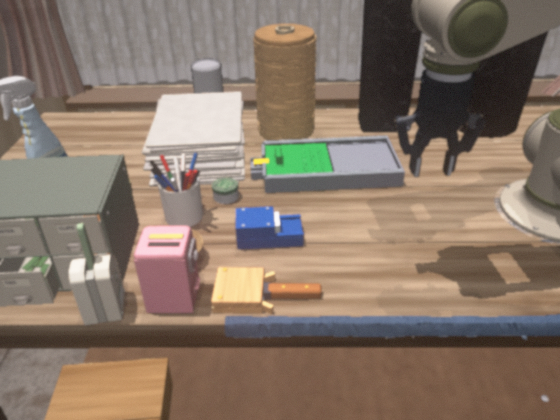

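```bash
python3 - <<'E'
from h import *; from geo import *; import pickle
for f in('S0.pkl','S1.pkl'):
    S=pickle.load(open(f,'rb'));C={}
    for n,(r,c) in dict(top=((165,240),(325,370)),side=((120,185),(240,330))).items():
        im=np.asarray(S[n]['pixels']).astype(float)
        b,g,rd=im[...,0],im[...,1],im[...,2]
        y=np.clip((np.minimum(g,rd)-b-60)/120,0,1); y[(rd<g*.85)]=0
        m=np.zeros_like(y);m[r[0]:r[1],c[0]:c[1]]=1;y*=m
        R,Cc=np.nonzero(y>0.3); w_=y[R,Cc]
        cen=((R*w_).sum()/w_.sum(),(Cc*w_).sum()/w_.sum())
        C[n]=cen; 
        # far (tip) half / rear half centroids
        if n=='side':
            k=Cc<Cc.min()+ (Cc.max()-Cc.min())*.35; k2=Cc>Cc.min()+(Cc.max()-Cc.min())*.65
            print(f,n,len(R),'tip',np.average(R[k],weights=w_[k]).round(2),np.average(Cc[k],weights=w_[k]).round(2),'root',np.average(R[k2],weights=w_[k2]).round(2),np.average(Cc[k2],weights=w_[k2]).round(2))
    p,e=tri(S['top'],C['top'],S['side'],C['side']);print(f,C,p.round(1),e.round(1),l('case',*p[:2]))
    # slope of case edge in image near y=0 along x at z=34
    a=proj(S['side'],[[*w('case',75,0),34],[*w('case',100,0),34],[*w('case',12,0),34],[*w('case',36,0),34]]);print(a.round(1).tolist())
S=pickle.load(open('S1.pkl','rb'))
for r,c in((165+315/3.8,300+85/3.8),(165+298/3.8,300+296/3.8),(165+99/3.8,300+62/3.8),(165+84/3.8,300+267/3.8)):
    p=atz(S['top'],(r-.4,c-.4),34);print('lid corner',l('case',*p[:2]))
for L in('scraper','scraper_grip','label_pack','red_marker_0','black_marker','tin','mug_of_pens','lid_rib'):
    for n in('top','side'):
        print(L,n,[(np.round(a['position'],1).tolist(),round(a['confidence'],2)) for a in landmark_of(n,L)[:2]])
E
```

```text
S0.pkl side 65 tip 159.84 283.22 root 159.2 292.9
S0.pkl {'top': (np.float64(208.39057358826145), np.float64(345.0458870609159)), 'side': (np.float64(159.49219345011423), np.float64(288.2006854531607))} [ 564.3 -165.6   35.1] 2.4 [20.7  2.2]
[[160.3, 264.8], [160.7, 254.3], [159.2, 291.3], [159.6, 281.2]]
S1.pkl side 72 tip 161.02 256.15 root 160.09 265.92
S1.pkl {'top': (np.float64(184.75294117647059), np.float64(342.1843137254902)), 'side': (np.float64(160.62122534473733), np.float64(260.8181183452609))} [ 628.7 -161.2   35.5] 1.5 [85.2  3.1]
[[160.3, 264.8], [160.7, 254.3], [159.2, 291.3], [159.6, 281.2]]
lid corner [-76.   72.9]
lid corner [-75.9 -73.6]
lid corner [75.6 74.4]
lid corner [ 75.3 -70.8]
scraper top [([195.3, 191.4], 0.64)]
scraper side [([298.4, 263.7], 0.97)]
scraper_grip top [([215.7, 191.8], 0.73)]
scraper_grip side [([288.3, 295.0], 0.69)]
label_pack top [([195.6, 249.8], 0.48)]
label_pack side [([224.9, 263.9], 0.54)]
red_marker_0 top []
red_marker_0 side []
black_marker top [([132.7, 277.4], 0.5)]
black_marker side []
tin top [([161.7, 299.3], 0.92), ([200.6, 342.7], 0.3)]
tin side [([193.8, 225.6], 0.88)]
mug_of_pens top [([133.5, 273.7], 0.61)]
mug_of_pens side [([217.9, 181.6], 0.77)]
lid_rib top [([198.9, 343.6], 0.98)]
lid_rib side [([146.7, 278.2], 0.82)]
```

```bash
python3 - <<'E'
from h import *; from geo import *; import pickle
S=pickle.load(open('S1.pkl','rb'))
for n,(r0,r1,c0,c1,k) in dict(top=(165,245,170,270,7),side=(195,310,200,330,6)).items():
    im=cv2.resize(np.asarray(S[n]['pixels'])[r0:r1,c0:c1],None,fx=k,fy=k,interpolation=cv2.INTER_CUBIC);cv2.imwrite(f'pics/e_{n}.png',im)
print('pred pack rear edge (x=25) top',proj(S['top'],[[592.8-10*.9977-0,85.6-.7,48]]),'x=21.5',proj(S['top'],[[592.8-13.5*.9977,85.6-.9,48]]))
print('side',proj(S['side'],[[592.8-10*.9977-0,85.6-.7,48]]),proj(S['side'],[[592.8-13.5*.9977,85.6-.9,48]]))
print('handle end x=0 z18',proj(S['top'],[*w('guard',-101,0),18]),proj(S['side'],[*w('guard',-101,0),18]))
E
```

```text
pred pack rear edge (x=25) top [[203.18515014 250.10792175]] x=21.5 [[204.50282619 250.2045439 ]]
side [[218.36374298 278.25173683]] [[218.28702066 280.03819718]]
handle end x=0 z18 [[234.2333469  190.33654607]] [[287.78573466 320.88336162]]
```

View pics/e_top.png

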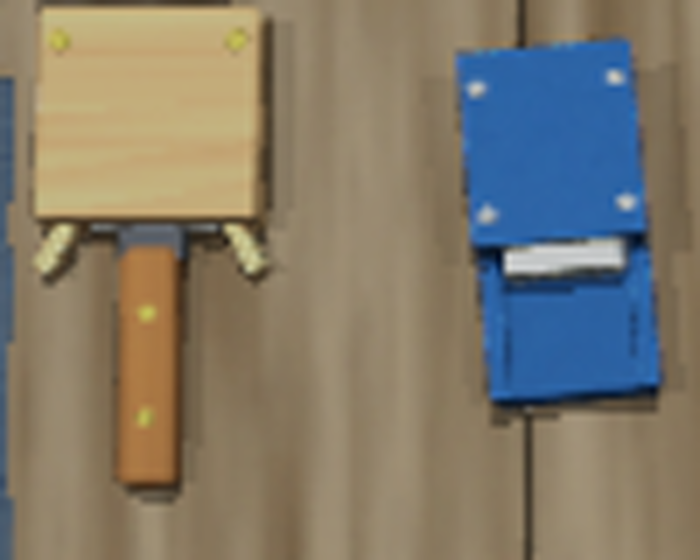

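View pics/e_side.png

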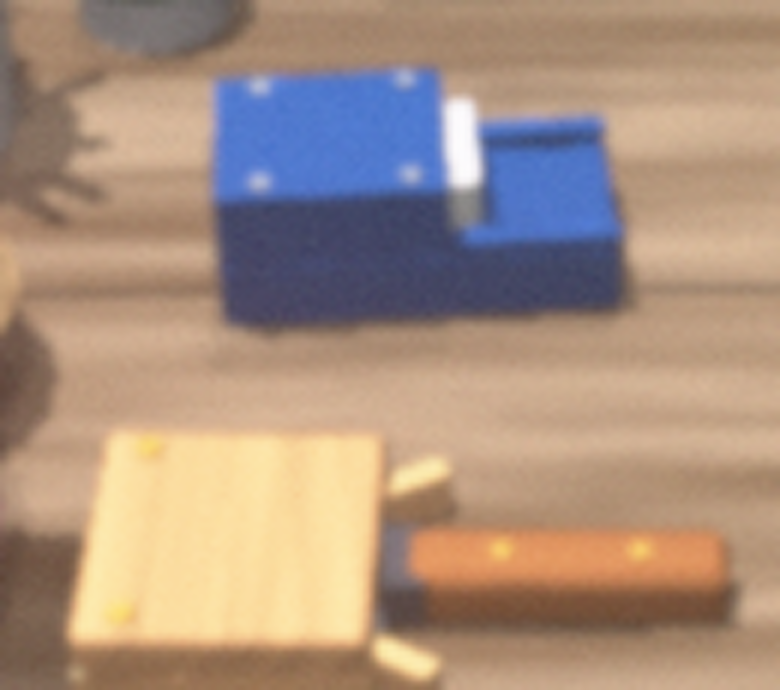

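```bash
python3 - <<'E'
from h import *; from geo import *; import pickle
S=pickle.load(open('S1.pkl','rb'))
s=S['side']
def P(n,x,y,z): return proj(S[n],[*w('mag',x,y),z])[0].round(2)
print('side hood',P('side',0,33,54),P('side',0,-33,54),'end',P('side',-55,33,32),P('side',-55,-33,32))
for x in(-8,-10,-12,-14): print(x,P('side',x,22,48),P('side',x,-22,48),'top',P('top',x,0,48),P('top',x,0,26))
im=np.asarray(s['pixels']).astype(int)
for r in (213,216,219,222,225): print(r,[tuple(im[r,c]) for c in range(270,287)])
t=np.asarray(S['top']['pixels']).astype(int)
for c in(246,250,254): print('top',c,[(r,tuple(t[r,c])) for r in range(196,208)])
print('top hood',P('top',0,33,54),P('top',0,-33,54),'end',P('top',-55,33,32),P('top',-55,-33,32))
E
```

```text
side hood [226.47 273.82] [206.38 272.34] end [234.13 302.7 ] [213.89 299.68]
-8 [225.25 277.84] [211.83 276.67] top [202.44 250.02] [203.75 250.39]
-10 [225.21 278.88] [211.79 277.67] top [203.19 250.11] [204.49 250.48]
-12 [225.14 279.92] [211.72 278.68] top [203.95 250.16] [205.23 250.53]
-14 [225.1  280.96] [211.68 279.68] top [204.7  250.25] [205.97 250.61]
213 [(np.int64(210), np.int64(124), np.int64(81)), (np.int64(208), np.int64(124), np.int64(82)), (np.int64(204), np.int64(130), np.int64(100)), (np.int64(208), np.int64(165), np.int64(153)), (np.int64(228), np.int64(219), np.int64(221)), (np.int64(245), np.int64(243), np.int64(246)), (np.int64(250), np.int64(248), np.int64(250)), (np.int64(248), np.int64(247), np.int64(249)), (np.int64(231), np.int64(230), np.int64(236)), (np.int64(183), np.int64(190), np.int64(208)), (np.int64(148), np.int64(164), np.int64(189)), (np.int64(140), np.int64(160), np.int64(185)), (np.int64(146), np.int64(161), np.int64(187)), (np.int64(146), np.int64(160), np.int64(187)), (np.int64(147), np.int64(161), np.int64(186)), (np.int64(146), np.int64(15
[... 4542 characters left out ...]
.int64(168), np.int64(102), np.int64(46))), (197, (np.int64(167), np.int64(101), np.int64(45))), (198, (np.int64(167), np.int64(101), np.int64(45))), (199, (np.int64(148), np.int64(154), np.int64(147))), (200, (np.int64(197), np.int64(197), np.int64(194))), (201, (np.int64(198), np.int64(197), np.int64(195))), (202, (np.int64(198), np.int64(197), np.int64(195))), (203, (np.int64(68), np.int64(72), np.int64(69))), (204, (np.int64(70), np.int64(52), np.int64(38))), (205, (np.int64(102), np.int64(58), np.int64(26))), (206, (np.int64(160), np.int64(95), np.int64(43))), (207, (np.int64(161), np.int64(97), np.int64(43)))]
top hood [200.14 237.04] [197.95 262.3 ] end [222.02 239.3 ] [219.78 264.26]
```

```bash
python3 -c "
from workcell import finish_job,state
print(state()['time'],state()['contact_force']);print(finish_job())"
```

```text
47.95 [ 0.53304792  0.62684335 -0.44722475]
the job is handed in; nothing more can be done
None
```

The label kit is packed and I handed the job in at about 48 s. No verdict is reported, so the results below come from my last pictures and force readings.

**What I did**
- I slid the lid back and laid both red markers flat in the case, one in the far lane and one in the middle lane. No black marker was on the desk.
- With the scraper's blade I pushed the pack until it stopped hard, at about 17 N.
- I slid the blade into the guard until the handle met it.
- I pushed the lid home to a firm stop, at about 30 N.

**Last checks**
- **Lid:** it measures within about 0.5 mm of home. The yellow tab shows no upward bend.
- **Markers:** both lay flat in their lanes in the last picture before the lid closed over them.
- **Scraper:** it lies flat, with its handle against the guard and in line with it.
- **Tin and mug:** neither has visibly moved.

**What failed or disagreed**
- **First grasp of the rib:** it closed on nothing, because the fingertips sit about 20 mm short of the reported tool point. I measured that by touch and allowed for it in every later move.
- **Pack position:** the two cameras disagree slightly, at about 24.2 mm (top) and 22.6 mm (side) in the magazine's frame. Both are above the 21.5 mm needed, but the side view leaves only about 1 mm of margin.

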